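# Load the tipping tray and send a batch of used cartridges into the soak tub

### The arm

A 6-joint arm with a two-finger parallel gripper is mounted at the origin on the work surface. World frame = base frame: x ahead of the robot, y to its left, z up, the work surface at z = 0. Lengths are in mm, angles in rad, forces in N, time in s.
With the tool pointing down it reaches from about 350 to 975 mm from the base axis. Payload 7.1 kg.
Tool frame: the origin (TCP) lies at the very end of the fingers, on their centre line; the grasp point (between the pads) lies 19 mm behind it; x points along the fingers, z is the direction in which the jaws open and shut, and the axes are right-handed (so a half turn about x gives the same grasp; the last joint's range is limited). The gripper opens to 88 mm and grips with 3 to 60 N. Pads are 20 mm wide; open, the fingers measure 115 mm over their backs; the gripper's body (75 mm by 178 mm) begins 61 mm behind the grasp point.
Start: joints at [-1.246, 0.423, 1.63, -0, 1.089, -0.019], TCP at [210.684, -588.402, 222.675] pointing down, gripper open.
Joint ranges: [-3, 3], [-0.9, 2.11], [0.09, 2.58], [-1.31, 4.45], [0.11, 2.69], [-2.54, 2.54]. Speed limits (rad/s): [2.39, 2.39, 3.01, 3.14, 3.14, 3.14].

### API

Orientations are given as a rotation vector (axis times angle).
In Python, from workcell import * gives the robot as it stands.
- The arm moves only by the shell command python3 -m crank 'ROWS'. ROWS is JSON, a list of rows, each a list of 3 entries, a list of its own where there are three numbers: the shift along the tool's x, y, z in cm, then the turn, a rotation vector about the tool's x, y, z in degrees, then the finger opening in cm, from 0 to 8.78. In form: [[[dx, dy, dz], [rx, ry, rz], claw], ...]. A call has 1 to 5 rows; each row shifts and turns the commanded pose from where the row before left it, along the tool's axes as they then stand; what a row does not reach is not made up. A row lasts 1/8 s, in which the tool goes at most 62.5 mm and 10.7 degrees, less where a joint would pass 70% of its speed; a pose out of reach is approached as far as the arm can. A call with a gripper value outside its range is refused whole. The fingers move at their own pace and stop on an object; the grip force is fixed at half the most. Time passes only in rows, so rows that do not move let the fingers close. It gives the time, the measured TCP pose, the force and the opening at its end, in the units of the state.
- get_obs(): the state, without advancing time (a new reading comes with each control period).
- get_image(name): name is "side" or "top" or "wrist"; returns a dict with "pixels" (400x640x3 uint8, red, green, blue), "mtx" (3x3 intrinsics, pixels), "view" (4x4, takes a point from world to camera coordinates). Camera axes: x right, y down, z forward; pixel columns grow to the right and rows downward; lengths in mm; the calibration is good to about 2 mm. The wrist camera is an equidistant fisheye: a pixel r from the principal point sees the ray r / f radians off the axis. A picture is of the moment at which its call begins. There is no depth.
- close_job(): hands the job in, once; it reports no verdict.
The state is a dict: "t": time; "qpos": joint angles; "qvel": joint speeds; "joint_torque": joint torques, N m; "ee_pos": TCP position; "orientation": TCP orientation; "ft_force": force on the tool from outside, world axes, zero at the start; "moment": the same for the moment, N m; "width": finger opening in mm.
Only numpy, scipy, OpenCV 4.12 (cv2) and the standard library are available. Lean on these libraries where they do the work, as an engineer would, in place of code of your own. Each camera call takes 0.05 s, during which the arm holds its last target.

### The job

The tipping tray was left down after the last batch: first push its near edge down until it is level again, then put the used cartridges that stand about on the bench one by one into the tray's lanes, each lengthwise in the lane whose number of pips matches the ribs on its lid, in rising number (some numbers may be missing, and their lanes stay empty). When all are loaded, push the tray's far edge down until every cartridge has slid off into the soak tub, then push the tray back level. Do not disturb the bottle, beaker and jar.

Things in the scene. Friction and masses are not known exactly. Their poses are not given: they have to be found in the camera images.
- tray (a joint): Tilt of the hinged tray (rad). 0 = level; grows as the far (discharge, +x) end goes down; it can swing from a stop at -0.06 (just past level) to a stop at 0.62. A stiff friction hinge (about 0.8 N m, some 7 N at the ledge's ends): the tray stays at whatever tilt it is left. A cartridge starts to slide at about 0.25 to 0.36.
- hinge (a point): Point on the tray's hinge axis, in the middle of the tray's lanes, 130 mm above the bench; it belongs to the fixed stand. Its x axis points level along the lanes to the discharge end and tub, its y axis lies along the hinge. The stand has two 10 mm thick cheeks (50 mm along x) at y = +183 and -211 mm, their tops 7 mm above the hinge. Stand and tub are fixed.
- tub_floor (a point): Centre of the inner floor (244 x 332 mm along x and y) of the open grey plastic soak tub, fixed to the stand below the tray's discharge end; axes as hinge. The near half of the floor slopes up to the tray-side wall; smooth (friction about 0.3). Walls: 44 mm high on the tray's side, 56 mm at the sides, 114 mm at the far end.
- lane1 (a point): Centre, on the floor, of the tray's lane 1, the one with one black raised pip on the sill at its closed end near the robot. Lane 1 is leftmost (+y); six lanes side by side, each 260 mm long and 52 mm clear, parted by ribs 3 mm thick, 7 mm high. Moves with the tray: x along the lane to the open end, z up from the floor; the hinge axis passes through it.
- lane2 (a point): Centre, on the floor, of the tray's lane 2, the one with two black raised pips on the sill at its closed end near the robot. The tray is bare aluminium, slippery (friction about 0.3); the sill that closes the lanes' near (-x) end is 8 mm high, 16 mm wide; the far (+x) end is open. Moves with the tray: x along the lane to the open end, z up from the floor; the hinge axis passes through it.
- lane3 (a point): Centre, on the floor, of the tray's lane 3, the one with three black raised pips on the sill at its closed end near the robot. Moves with the tray: x along the lane to the open end, z up from the floor; the hinge axis passes through it.
- lane4 (a point): Centre, on the floor, of the tray's lane 4, the one with four black raised pips on the sill at its closed end near the robot. Moves with the tray: x along the lane to the open end, z up from the floor; the hinge axis passes through it.
- lane5 (a point): Centre, on the floor, of the tray's lane 5, the one with five black raised pips on the sill at its closed end near the robot. Moves with the tray: x along the lane to the open end, z up from the floor; the hinge axis passes through it.
- lane6 (a point): Centre, on the floor, of the tray's lane 6, the one with six black raised pips on the sill at its closed end near the robot. Moves with the tray: x along the lane to the open end, z up from the floor; the hinge axis passes through it.
- ledge_far (a point): Point on top of the tray's flat pushing ledge, near the discharge end: the ledge is a 32 mm wide, 260 mm long strip along the tray's right (-y) side, flush with the floor; this point is 112 mm beyond and 184 mm to the right (-y) of point hinge when level, mid-width. Push down here to tip the tray towards the tub. Moves with the tray.
- ledge_near (a point): The same ledge near the closed end, 112 mm on the robot's side of the hinge axis. Push down here to bring the tray back level. Moves with the tray.
- cartridge1 (a point): Centre of cartridge 1: a closed box-shaped white plastic reagent cartridge with a grey lid, 120 mm long (its x) x 30 mm wide (y) x 40 mm high (z), with one dark rib across the lid; about 122 g. Stands on the bench at the start, or is absent.
- cartridge2 (a point): Centre of cartridge 2: a closed box-shaped white plastic reagent cartridge with a grey lid, 108 mm long (its x) x 30 mm wide (y) x 40 mm high (z), with two dark ribs across the lid; about 115 g. Stands on the bench at the start, or is absent.
- cartridge3 (a point): Centre of cartridge 3: a closed box-shaped white plastic reagent cartridge with a grey lid, 96 mm long (its x) x 30 mm wide (y) x 40 mm high (z), with three dark ribs across the lid; about 108 g. Stands on the bench at the start, or is absent.
- cartridge4 (a point): Centre of cartridge 4: a closed box-shaped white plastic reagent cartridge with a grey lid, 84 mm long (its x) x 30 mm wide (y) x 40 mm high (z), with four dark ribs across the lid; about 100 g. Stands on the bench at the start, or is absent.
- cartridge5 (a point): Centre of cartridge 5: a closed box-shaped white plastic reagent cartridge with a grey lid, 72 mm long (its x) x 30 mm wide (y) x 40 mm high (z), with five dark ribs across the lid; about 93 g. Stands on the bench at the start, or is absent.
- cartridge6 (a point): Centre of cartridge 6: a closed box-shaped white plastic reagent cartridge with a grey lid, 60 mm long (its x) x 30 mm wide (y) x 40 mm high (z), with six dark ribs across the lid; about 86 g. Stands on the bench at the start, or is absent.
- reagent: Bystander: amber reagent bottle, 72 mm across, 150 mm high, origin under its foot. Leave alone.
- beaker: Bystander: open glass beaker, 80 mm across, 100 mm high, origin under its foot. Leave alone.
- jar: Bystander: clear jar with a white lid, 60 mm across, 80 mm high, origin under its foot. Leave alone.
Things that resemble listed ones, but are neither listed nor needed, are in the scene too. Leave any purple or yellow look-alike of the part that bears cartridge6 alone.

How it is judged:
By the outcome, as a careful person would: the job done as asked, in the order asked, and still so for the second after the job is handed in, with the robot touching nothing.
Of cart1, cart2, cart3, cart4, cart5, cart6 only 4 to 6 are there at a start; the rules pass over those that are not, and their reading is None.
At some moment in a run one of cart1, cart2, cart3, cart4, cart5, cart6 may be knocked a few centimetres aside while the robot is not near it.
It also fails if it takes over 210 s, if anything falls off the work surface, if the arm or the gripper's body presses on something with over 40 N, if the wrist force passes 120 N, or if a joint passes its speed limit or range.

## Working session

There is one attempt and no reset: what is moved stays moved. The work goes in short steps, Python scripts to look and compute and a shell command to move; the robot and the scene stay as the last step left them, time stands still between calls to the robot, and variables do not carry over. Pictures are saved under pics/ and viewed, and the job is handed in when it is done.

```bash
ls; mkdir -p pics; python3 - <<'E'
from workcell import *
import cv2
o=get_obs();print({k:(v.tolist() if hasattr(v,'tolist') else v) for k,v in o.items()})
for n in ("side","top","wrist"):
    d=get_image(n);cv2.imwrite(f"pics/{n}0.png",d["pixels"][:,:,::-1]);print(n,d["mtx"],d["view"])
E
```

```text
pics
{'t': 0.0, 'qpos': [-1.2460094998477096, 0.423882206268396, 1.6306756678530574, -2.276447397587941e-05, 1.0886134738161815, -0.01900385196263383], 'qvel': [-0.0014257970380607344, 0.00037815710000872315, 0.0004161535775554436, -0.0026085688537946343, -0.0010545402267948675, 0.0005067678907379011], 'joint_torque': [0.001429217736585997, -54.46138143539429, -27.366755604743958, 0.06416290299966931, 0.02292082761414349, -0.0001333370619249763], 'ee_pos': [210.49913831702426, -587.8917366881147, 221.88150992367596], 'orientation': [0.9532549779451704, 1.3537764494100435, -0.9517378582551327], 'ft_force': [0.7649598268267591, -0.6975990751211769, -0.057244878305099584], 'moment': [-0.035473768430141904, -0.027093856699905276, -0.016057290798764424], 'width': 87.87840241489525}
side [[429.06325515   0.         318.17240082]
 [  0.         429.06325515 199.65944156]
 [  0.           0.           1.        ]] [[-9.78217920e-01 -2.06887168e-01  1.69529116e-02  5.68561934e+02]
 [-1.41937827e-01  6.07050236e-01 -7.81884687e-01  1.25213002e+02]
 [ 1.51470640e-01 -7.67259871e-01 -6.23192534e
[... 190 characters left out ...]
    0.           1.        ]] [[-1.53694010e-02 -9.99880083e-01 -1.89762699e-03  8.31431084e+01]
 [-9.95588691e-01  1.54790635e-02 -9.25394933e-02  6.04045907e+02]
 [ 9.25577697e-02  4.66979385e-04 -9.95707207e-01  1.29990390e+03]
 [ 0.00000000e+00  0.00000000e+00  0.00000000e+00  1.00000000e+00]]
wrist [[309.70691629   0.         323.59279244]
 [  0.         309.70691629 198.74557768]
 [  0.           0.           1.        ]] [[ 3.37875265e-01 -9.41188124e-01 -2.28495021e-03 -6.24774953e+02]
 [-8.99642539e-01 -3.23672349e-01  2.93052064e-01 -3.58579349e+01]
 [-2.76556697e-01 -9.69594053e-02 -9.56093754e-01  3.91403548e+02]
 [ 0.00000000e+00  0.00000000e+00  0.00000000e+00  1.00000000e+00]]
```

View pics/top0.png

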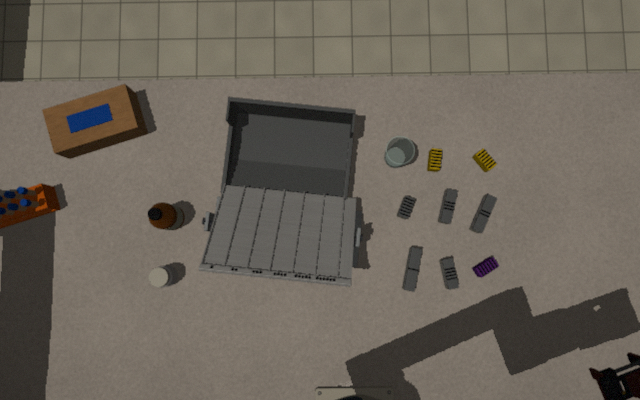

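View pics/side0.png

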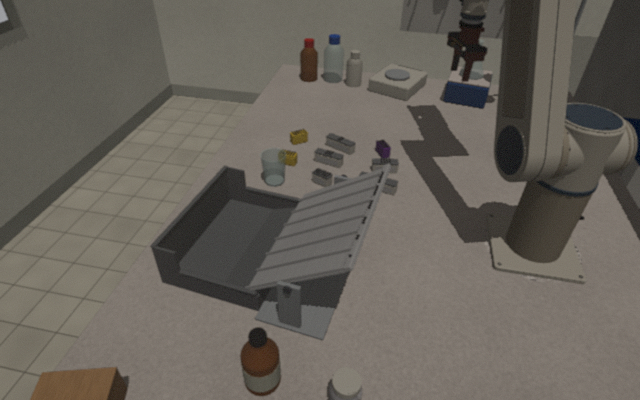

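View pics/wrist0.png

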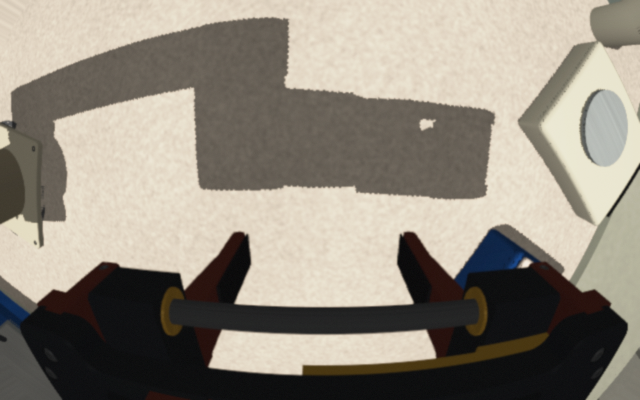

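```bash
cat > h.py <<'E'
from workcell import *
import numpy as np, cv2
from scipy.spatial.transform import Rotation as R
def grab(n,name=None,crop=None,scale=1):
    d=get_image(n)
    if name:
        im=d["pixels"][:,:,::-1]
        if crop: im=im[crop[1]:crop[3],crop[0]:crop[2]]
        im=cv2.resize(im,None,fx=scale,fy=scale,interpolation=cv2.INTER_CUBIC)
        cv2.imwrite(f"pics/{name}.png",im)
    return d
def ray(d,u,v,fish=False):
    M=np.array(d["mtx"]);V=np.array(d["view"])
    x=(u-M[0,2])/M[0,0];y=(v-M[1,2])/M[1,1]
    if fish:
        r=np.hypot(x,y);c=np.array([x/r*np.sin(r),y/r*np.sin(r),np.cos(r)]) if r>1e-9 else np.array([0,0,1.])
    else: c=np.array([x,y,1.])
    Rm=V[:3,:3];return -Rm.T@V[:3,3],Rm.T@c/np.linalg.norm(c)
def onz(d,u,v,z,fish=False):
    o,k=ray(d,u,v,fish);return o+k*(z-o[2])/k[2]
def proj(d,p):
    c=d["view"][:3,:3]@np.array(p)+d["view"][:3,3];q=d["mtx"]@(c/c[2]);return q[:2]
def tri(d1,p1,d2,p2):
    o1,k1=ray(d1,*p1);o2,k2=ray(d2,*p2)
    A=np.stack([k1,-k2],1);s=np.linalg.lstsq(A,o2-o1,rcond=None)[0]
    a=o1+k1*s[0];b=o2+k2*s[1];return (a+b)/2,np.linalg.norm(a-b)
E
python3 - <<'E'
from h import *
grab("top","t1",(370,120,520,310),4)
grab("top","t2",(190,80,370,300),3)
grab("side","s2",(230,110,430,210),4)
E
```

```text
(no output)
```

View pics/t1.png

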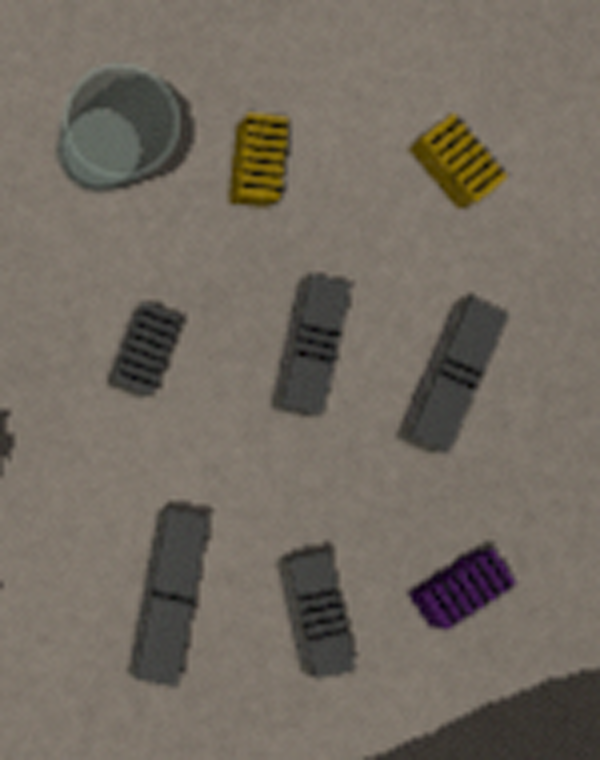

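View pics/t2.png

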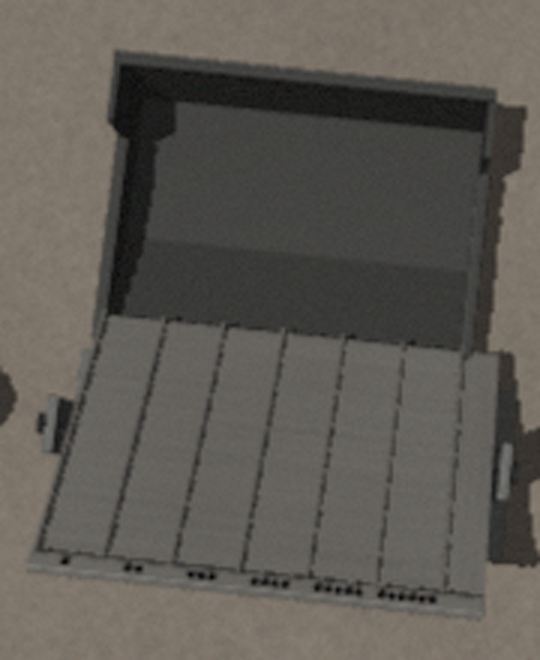

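View pics/s2.png

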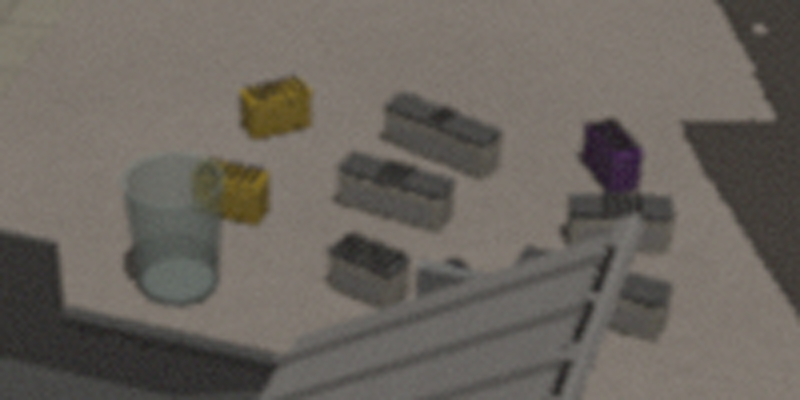

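```bash
python3 - <<'E'
from h import *
d=grab("top");
a=onz(d,190+52/3,80+425/3,137);b=onz(d,190+505/3,80+471/3,137)
print(a,b,np.linalg.norm(a-b)); ey=(a-b)/np.linalg.norm(a-b); h=b+ey*211;h2=a-ey*183;print(h,h2,ey,np.degrees(np.arctan2(-ey[0],ey[1])))
# tray far edge/near edge
for n,c in dict(c1=((188,506),(195,594)) ).items(): pass
for n,(u,v) in dict(sillL=(28,570),sillR=(485,616),farR=(498,352)).items(): print(n,onz(d,190+u/3,80+v/3,190 if 'sill' in n else 60))
im=d["pixels"].astype(int);g=im.max(2);
print("cam",-d["view"][:3,:3].T@d["view"][:3,3])
sub=g[180:300,390:510]; print(np.percentile(sub,[1,5,10,20,50,90]))
cen={1:(172,598),2:(460,374),3:(317,343),4:(324,615),6:(147,349)}
# right-edge endpoints of lid (far,near)
ed={1:((211,509),(178,685)),2:((508,313),(435,451)),3:((352,283),(323,415)),4:((333,545),(355,668)),6:((185,316),(152,394))}
for k in cen:
    p=onz(d,370+cen[k][0]/4,120+cen[k][1]/4,41);e0,e1=[onz(d,370+q[0]/4,120+q[1]/4,40) for q in ed[k]]
    w=e0-e1;print(k,p.round(1),"len",np.linalg.norm(w).round(1),"yaw",np.degrees(np.arctan2(w[1],w[0])).round(1), "edge dist", round(abs(np.cross(w[:2],(p-e1)[:2]))/np.linalg.norm(w),1))
E
```

```text
[563.99575551 376.23506047 137.        ] [518.40475452 -13.1170267  137.        ] 392.0122283209052
[542.94404313 196.45115627 137.        ] [542.71286539 194.47687334 137.        ] [0.11629995 0.99321414 0.        ] -6.67860961826075
sillL [442.16030403 381.69115365 190.        ]
sillR [399.34394522   9.51624766 190.        ]
farR [630.11296609 -14.56909147  60.        ]
cam [ 482.34292814   73.17604488 1350.37955314]
[ 33.  56.  65.  90. 124. 129.]
1 [ 429.3 -168.9   41. ] len 123.2 yaw -12.6 edge dist 15.3
2 [ 581.3 -374.8   41. ] len 110.7 yaw -30.1 edge dist 9.8
3 [ 604.6 -276.    41. ] len 95.4 yaw -14.6 edge dist 15.1
4 [ 416.1 -273.3   41. ] len 85.2 yaw 7.9 edge dist 14.9
6 [ 602.2 -157.1   41. ] len 59.8 yaw -24.6 edge dist 15.5<stdin>:16: DeprecationWarning: Arrays of 2-dimensional vectors are deprecated. Use arrays of 3-dimensional vectors instead. (deprecated in NumPy 2.0)
```

```bash
cat >> h.py <<'E'
EX=np.array([0.9932,-0.1163,0]);EY=np.array([0.1163,0.9932,0]);H=np.array([543,195.5,130.])
def T(x,y,z): return H+EX*x+EY*y+np.array([0,0,z])
def plan(target,zdir=None):
    o=get_obs();Rm=R.from_rotvec(o["orientation"]);p=np.array(o["ee_pos"])
    print("t",round(o["t"],2),"pos",p.round(1),"F",np.round(o["ft_force"],1),"w",round(o["width"],1),"q6",round(o["qpos"][5],2))
    d=np.array(target)-p
    if zdir is not None:
        z=np.array(zdir,float);z[2]=0;z/=np.linalg.norm(z);x=np.array([0,0,-1.]);y=np.cross(z,x)
        Rt=R.from_matrix(np.stack([x,y,z],1));rv=(Rm.inv()*Rt).as_rotvec()
        print("turn deg (tool)",np.degrees(rv).round(1))
        print("shift AFTER turn (tool, cm)",(Rt.inv().apply(d)/10).round(2))
    print("shift now (tool, cm)",(Rm.inv().apply(d)/10).round(2),"dist cm",round(np.linalg.norm(d)/10,1))
E
python3 - <<'E'
from h import *
o=get_obs();print(R.from_rotvec(o["orientation"]).as_matrix().round(3))
plan(T(-105,-187,130),EY);plan(T(-105,-187,130),-EY)
E
python3 -m crank '[[[0,0,0],[0,0,0],0]]'
```

```text
[[-0.     0.941  0.337]
 [ 0.     0.337 -0.941]
 [-1.     0.    -0.   ]]
t 0.35 pos [ 210.6 -588.3  222.5] F [-0.6 -0.5  0.2] w 88.1 q6 -0.02
turn deg (tool) [-153.6   -0.    -0. ]
shift AFTER turn (tool, cm) [ -3.75 -13.39  63.01]
shift now (tool, cm) [ -3.73  39.99 -50.5 ] dist cm 64.5
t 0.35 pos [ 210.6 -588.3  222.5] F [-0.6 -0.5  0.2] w 88.1 q6 -0.02
turn deg (tool) [26.4 -0.   0. ]
shift AFTER turn (tool, cm) [ -3.75  13.39 -63.01]
shift now (tool, cm) [ -3.73  39.99 -50.5 ] dist cm 64.5
t: 0.48
ee_pos: [210.7, -588.4, 222.6]
orientation: [0.952, 1.353, -0.952]
ft_force: [-0.1, 0.3, 0.5]
width: 80.9
```

```bash
python3 -m crank '[[[-1.5,0,0],[8.8,0,0],0],[[-1.5,0,0],[8.8,0,0],0],[[-1,0,0],[8.8,0,0],0],[[0,1,-6],[0,0,0],0],[[0,1,-6],[0,0,0],0]]'
python3 -m crank '[[[0,1.3,-6],[0,0,0],0],[[0,1.3,-6],[0,0,0],0],[[0,1.3,-6],[0,0,0],0],[[0,1.3,-6],[0,0,0],0],[[0,1.3,-6],[0,0,0],0]]'
python3 -m crank '[[[0,1.3,-6],[0,0,0],0],[[0,1.3,-6],[0,0,0],0],[[0,1.3,-6],[0,0,0],0],[[0,0,0],[0,0,0],0]]'
python3 - <<'E'
from h import *
plan(T(-105,-187,130),-EY)
E
```

```text
t: 1.1
ee_pos: [244.6, -470.5, 262.6]
orientation: [1.296, 1.151, -1.296]
ft_force: [0.4, -0.3, -0.3]
width: 31.1
t: 1.72
ee_pos: [344.5, -179.5, 263.1]
orientation: [1.296, 1.15, -1.295]
ft_force: [0.7, -0.5, 0.7]
width: 0.5
t: 2.22
ee_pos: [404.8, -3.3, 263.0]
orientation: [1.29, 1.155, -1.289]
ft_force: [-0.1, 0.2, 0.4]
width: 0.5
t 2.23 pos [404.8  -3.3 263. ] F [-0.1  0.2  0.4] w 0.5 q6 1.64
turn deg (tool) [ 0.4 -0.  -0.1]
shift AFTER turn (tool, cm) [ 0.3   0.91 -2.65]
shift now (tool, cm) [ 0.3   0.93 -2.65] dist cm 2.8
```

```bash
python3 -m crank '[[[0,0.9,-2.6],[0,0,0],0],[[2,0,0],[0,0,0],0],[[2,0,0],[0,0,0],0],[[1,0,0],[0,0,0],0],[[1,0,0],[0,0,0],0]]'
python3 - <<'E'
from h import *
plan(T(-105,-187,0),-EY)
grab("top","t3",(190,80,370,300),3)
grab("side","s3",(240,100,440,340),3)
E
```

```text
t: 2.85
ee_pos: [416.9, 16.9, 203.3]
orientation: [1.297, 1.149, -1.294]
ft_force: [-0.1, -0.2, 6.6]
width: 0.4
t 2.85 pos [416.9  16.9 203.3] F [-0.1 -0.2  6.6] w 0.4 q6 1.7
turn deg (tool) [-0.1  0.  -0.1]
shift AFTER turn (tool, cm) [ 7.33 -0.05 -0.5 ]
shift now (tool, cm) [ 7.33 -0.07 -0.5 ] dist cm 7.3
```

View pics/s3.png

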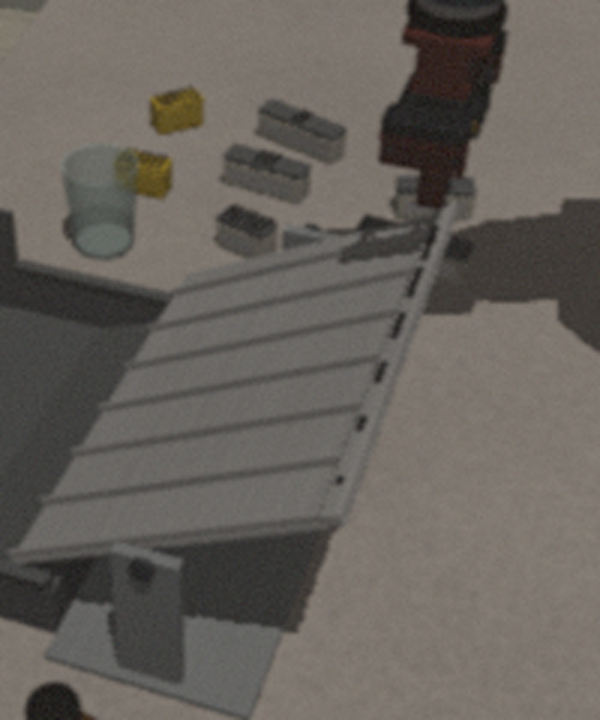

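View pics/t3.png

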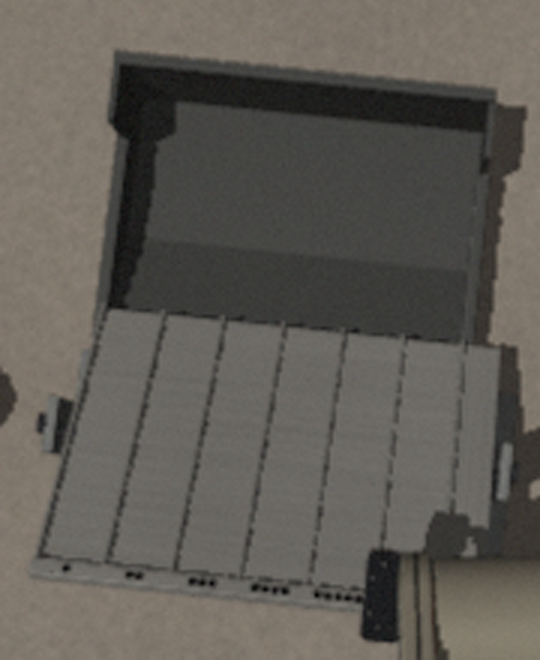

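```bash
python3 -m crank '[[[-1.5,0,0],[0,0,0],0],[[0,1.1,-0.4],[0,0,0],0],[[1,0,0],[0,0,0],0],[[1,0,0],[0,0,0],0],[[1,0,0],[0,0,0],0]]'
python3 -m crank '[[[1,0,0],[0,0,0],0],[[1,0,0],[0,0,0],0],[[1,0,0],[0,0,0],0],[[1,0,0],[0,0,0],0],[[0,0,0],[0,0,0],0]]'
python3 - <<'E'
from h import *
plan(T(-92,-187,0),-EY)
E
```

```text
t: 3.58
ee_pos: [426.7, 20.5, 186.5]
orientation: [1.294, 1.153, -1.296]
ft_force: [0.3, -0.7, 7.5]
width: 0.5
t: 4.2
ee_pos: [426.6, 20.5, 146.7]
orientation: [1.294, 1.153, -1.296]
ft_force: [0.0, 0.5, -1.0]
width: 0.8
t 4.2 pos [426.6  20.5 146.7] F [ 0.   0.5 -1. ] w 0.8 q6 1.71
turn deg (tool) [-0.   0.   0.1]
shift AFTER turn (tool, cm) [ 1.67  0.32 -0.03]
shift now (tool, cm) [ 1.67  0.32 -0.03] dist cm 1.7
```

```bash
python3 -m crank '[[[0.6,0,0],[0,0,0],0],[[0.5,0,0],[0,0,0],0],[[0.5,0,0],[0,0,0],0],[[0,0,0],[0,0,0],0]]'
python3 - <<'E'
from h import *
plan(T(-92,-187,0),-EY)
grab("side","s4",(240,100,440,340),3)
E
```

```text
t: 4.7
ee_pos: [426.6, 20.5, 131.1]
orientation: [1.294, 1.152, -1.296]
ft_force: [-0.1, -0.0, 0.0]
width: 0.4
t 4.7 pos [426.6  20.5 131.1] F [-0.1 -0.   0. ] w 0.4 q6 1.71
turn deg (tool) [-0.   0.   0.1]
shift AFTER turn (tool, cm) [ 0.11  0.32 -0.03]
shift now (tool, cm) [ 0.11  0.32 -0.03] dist cm 0.3
```

View pics/s4.png

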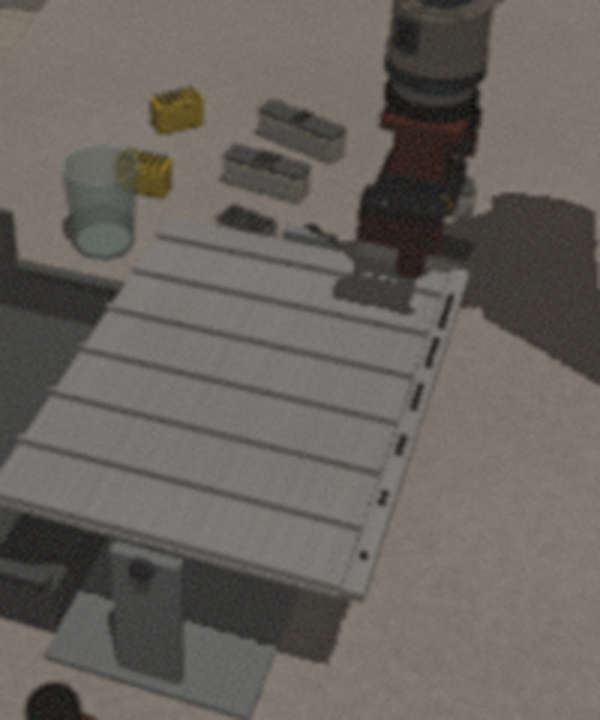

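```bash
python3 -m crank '[[[0.15,0,0],[0,0,0],0],[[0,0,0],[0,0,0],0]]'
python3 -m crank '[[[-6,0,0],[0,0,0],0],[[-6,0,0],[0,0,0],0],[[0,-3,6],[0,0,0],0],[[0,-3,6],[0,0,0],5],[[0,-3,6],[0,0,0],8]]'
python3 - <<'E'
from h import *
dt=grab("top","t5",(190,80,370,300),3)
ds=grab("side","s5",(220,100,480,340),3)
E
```

```text
t: 5.0
ee_pos: [427.2, 20.5, 130.2]
orientation: [1.295, 1.152, -1.295]
ft_force: [-0.7, 0.2, 2.6]
width: 0.6
t: 5.62
ee_pos: [323.5, -137.5, 250.5]
orientation: [1.294, 1.151, -1.293]
ft_force: [1.7, -1.0, 0.5]
width: 16.9
```

View pics/t5.png

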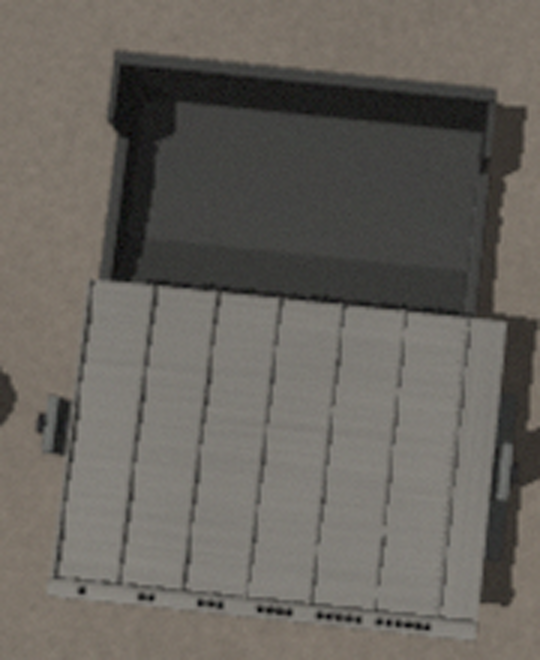

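View pics/s5.png

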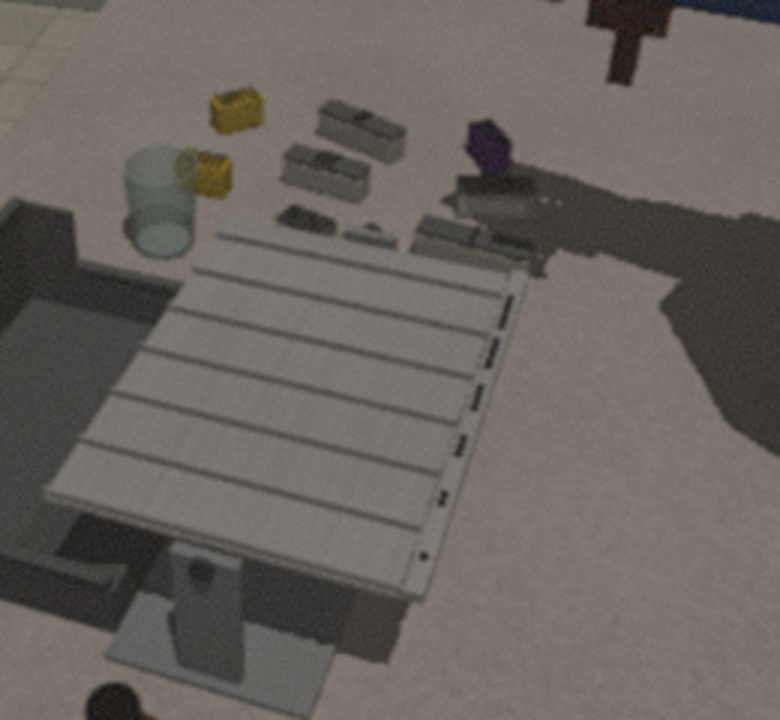

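```bash
python3 - <<'E'
from h import *
dt=grab("top");ds=grab("side")
t=lambda u,v:(190+u/3,80+v/3)
s=lambda u,v:(220+u/3,100+v/3)
for n,a,b in [("farL",(93,281),(47,489)),("pip1",(82,591),(424,556)),("pip2",(147,597),(443,498)),("pip3mid",(210,604),(460,446)),("pip6",(403,625),(507,312))]:
    p,e=tri(dt,t(*a),ds,s(*b));q=p-H;print(n,p.round(1),"err",round(e,1),"tray",(q@EX).round(1),(q@EY).round(1),q[2].round(1))
# top pips at z 139
for k,u,v in [(1,82,591),(2,147,597),(3,210,604),(4,274,611),(5,338,617),(6,403,625)]:
    q=onz(dt,*t(u,v),139)-H;print(k,(q@EX).round(1),(q@EY).round(1),"exp",137.5-55*(k-1))
q=onz(dt,*t(505,321),130)-H;print("farR",q@EX,q@EY)
E
```

```text
farL [690.1 343.2 129.3] err 0.2 tray 129.0 163.8 -0.7
pip1 [421.4 349.9 135.3] err 0.8 tray -138.8 139.2 5.3
pip2 [415.3 294.5 134.8] err 1.1 tray -138.4 83.5 4.8
pip3mid [408.9 240.8 135. ] err 0.5 tray -138.5 29.3 5.0
pip6 [388.2  76.4 135.3] err 1.5 tray -139.9 -136.3 5.3
1 -138.1 138.5 exp 137.5
2 -137.5 82.9 exp 82.5
3 -137.9 28.9 exp 27.5
4 -138.3 -25.9 exp -27.5
5 -137.8 -80.5 exp -82.5
6 -138.9 -136.1 exp -137.5
farR 130.13575433469956 -198.2075586237588
```

```bash
cat >> h.py <<'E'
H=H+EY*1.0
def carts(d=None,thr=100):
    d=d or get_image("top");im=d["pixels"];g=cv2.GaussianBlur(im.max(2),(3,3),0)
    m=(g<thr).astype(np.uint8);m[:100]=0;m[:, :365]=0
    n,l,st,c=cv2.connectedComponentsWithStats(m);out=[]
    for i in range(1,n):
        if not 150<st[i,4]<1200: continue
        px=im[l==i].mean(0)
        if px.max()-px.min()>18: continue
        ys,xs=np.nonzero(l==i)
        W=np.array([onz(d,x,y,20)[:2] for x,y in zip(xs,ys)],np.float32)
        (cx,cy),(w,h),a=cv2.minAreaRect(W)
        box=cv2.boxPoints(((cx,cy),(w,h),a));e=[box[1]-box[0],box[2]-box[1]];e=max(e,key=np.linalg.norm)
        if e[0]<0:e=-e
        print("c",np.round([cx,cy],1),"LxW",round(max(w,h),1),round(min(w,h),1),"yaw",round(np.degrees(np.arctan2(e[1],e[0])),1),"px",c[i].round(0))
E
python3 - <<'E'
from h import *
carts()
y=np.radians(-12.6);plan([429.3,-168.9,60],[np.sin(y),-np.cos(y),0])
grab("top","t6",(340,120,520,310),4)
E
```

```text
c [ 762.3 -149.2] LxW 97.9 84.5 yaw 89.1 px [403. 151.]
c [588.3 -53.1] LxW 156.6 22.6 yaw -1.3 px [367. 217.]
c [ 606.7 -276.6] LxW 103.8 40.9 yaw -14.3 px [447. 206.]
c [ 583.9 -375.6] LxW 118.6 42.0 yaw -26.0 px [483. 213.]
c [ 605.4 -159.2] LxW 69.2 39.0 yaw -22.1 px [406. 207.]
t 5.88 pos [ 324.5 -136.5  250.2] F [-0.  -0.5 -0.4] w 37.0 q6 1.26
turn deg (tool) [ 5.8 -0.  -0. ]
shift AFTER turn (tool, cm) [19.02 10.93  0.88]
shift now (tool, cm) [19.03 10.77  1.98] dist cm 22.0
```

View pics/t6.png

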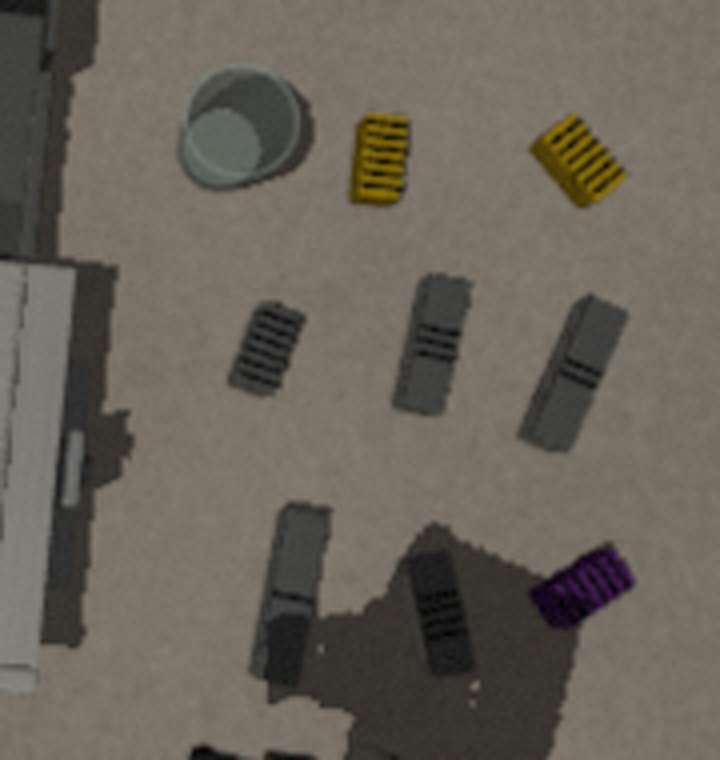

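```bash
python3 -m crank '[[[0,0,0],[5.8,0,0],7],[[0,5.5,0.4],[0,0,0],7],[[0,5.4,0.4],[0,0,0],7],[[6,0,0],[0,0,0],7],[[6,0,0],[0,0,0],7]]'
python3 -m crank '[[[6,0,0],[0,0,0],7],[[0,0,0],[0,0,0],7]]'
python3 - <<'E'
from h import *
y=np.radians(-12.6);plan([429.3,-168.9,13],[np.sin(y),-np.cos(y),0])
grab("wrist","w6")
E
```

```text
t: 6.55
ee_pos: [431.4, -166.1, 128.8]
orientation: [1.366, 1.098, -1.364]
ft_force: [-0.0, 0.5, -0.8]
width: 69.9
t: 6.8
ee_pos: [426.3, -164.5, 66.0]
orientation: [1.363, 1.11, -1.372]
ft_force: [-0.2, -0.1, 0.2]
width: 70.0
t 6.8 pos [ 426.3 -164.5   66. ] F [-0.2 -0.1  0.2] w 70.0 q6 1.39
turn deg (tool) [ 0.3 -0.1  0.6]
shift AFTER turn (tool, cm) [5.3  0.39 0.37]
shift now (tool, cm) [5.29 0.44 0.38] dist cm 5.3
```

View pics/w6.png

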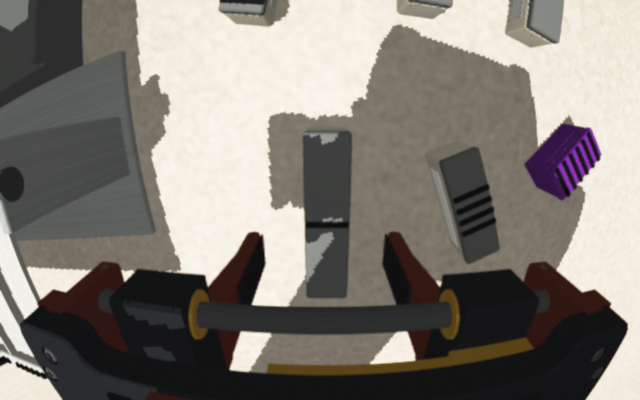

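```bash
python3 -m crank '[[[2.7,0.4,0.4],[0,0,0],7],[[2.6,0,0],[0,0,0],7],[[0,0,0],[0,0,0],2],[[0,0,0],[0,0,0],2],[[0,0,0],[0,0,0],2]]'
python3 -m crank '[[[0,0,0],[0,0,0],2],[[-5,0,0],[0,0,0],2],[[-6,0,0],[0,0,0],2],[[-6,0,0],[0,0,0],2],[[-3,0,0],[0,0,0],2]]'
python3 - <<'E'
from h import *
plan(T(0,137.5,100),-EY)
E
```

```text
t: 7.48
ee_pos: [433.4, -172.8, 19.0]
orientation: [1.369, 1.095, -1.366]
ft_force: [0.2, 0.1, 0.3]
width: 43.8
t: 8.1
ee_pos: [432.9, -172.9, 220.7]
orientation: [1.369, 1.094, -1.365]
ft_force: [0.6, -0.5, -1.4]
width: 29.5
t 8.1 pos [ 432.9 -172.9  220.7] F [ 0.6 -0.5 -1.4] w 29.5 q6 1.38
turn deg (tool) [-5.8  0.1 -0.3]
shift AFTER turn (tool, cm) [ -0.93   6.65 -51.72]
shift now (tool, cm) [ -0.97   1.37 -52.12] dist cm 52.2
```

```bash
python3 -m crank '[[[-1,0,0],[-5.8,0,0],2],[[0,0.7,-5.7],[0,0,0],2],[[0,0.8,-5.8],[0,0,0],2],[[0,0.8,-5.8],[0,0,0],2],[[0,0.8,-5.8],[0,0,0],2]]'
python3 -m crank '[[[0,0.8,-5.8],[0,0,0],2],[[0,0.8,-5.8],[0,0,0],2],[[0,0.8,-5.8],[0,0,0],2],[[0,0.8,-5.8],[0,0,0],2],[[0,0,0],[0,0,0],2]]'
python3 - <<'E'
from h import *
plan(T(0,137.5,21),-EY)
E
```

```text
t: 8.72
ee_pos: [489.8, 55.1, 227.5]
orientation: [1.295, 1.151, -1.295]
ft_force: [1.9, 0.7, -0.9]
width: 29.6
t: 9.35
ee_pos: [548.9, 283.5, 227.0]
orientation: [1.293, 1.154, -1.291]
ft_force: [-0.3, -0.3, -1.2]
width: 29.8
t 9.35 pos [548.9 283.5 227. ] F [-0.3 -0.3 -1.2] w 29.8 q6 2.14
turn deg (tool) [ 0.2 -0.  -0. ]
shift AFTER turn (tool, cm) [ 7.6   0.44 -5.04]
shift now (tool, cm) [ 7.6   0.45 -5.03] dist cm 9.1
```

```bash
python3 -m crank '[[[0,0.4,-5],[0,0,0],2],[[4,0,0],[0,0,0],2],[[2.4,0,0],[0,0,0],2],[[0,0,0],[0,0,0],2]]'
python3 - <<'E'
from h import *
plan(T(0,137.5,20),-EY)
E
```

```text
t: 9.85
ee_pos: [557.3, 327.7, 161.6]
orientation: [1.292, 1.152, -1.299]
ft_force: [-1.4, -0.2, -1.0]
width: 29.5
t 9.85 pos [557.3 327.7 161.6] F [-1.4 -0.2 -1. ] w 29.5 q6 2.2
turn deg (tool) [-0.1  0.1  0.2]
shift AFTER turn (tool, cm) [ 1.16  0.12 -0.55]
shift now (tool, cm) [ 1.16  0.12 -0.55] dist cm 1.3
```

```bash
python3 -m crank '[[[0.4,0,-0.5],[0,0,0],2],[[0.5,0,0],[0,0,0],2],[[0,0,0],[0,0,0],2]]'
python3 - <<'E'
from h import *
plan(T(0,137.5,20),-EY)
grab("side","s7",(220,100,480,340),3)
E
```

```text
t: 10.22
ee_pos: [560.3, 334.8, 158.5]
orientation: [1.298, 1.151, -1.292]
ft_force: [-5.8, -3.7, 19.4]
width: 29.8
t 10.22 pos [560.3 334.8 158.5] F [-5.8 -3.7 19.4] w 29.8 q6 2.21
turn deg (tool) [-0.  -0.1 -0.2]
shift AFTER turn (tool, cm) [ 0.85 -0.09  0.19]
shift now (tool, cm) [ 0.85 -0.1   0.19] dist cm 0.9
```

View pics/s7.png

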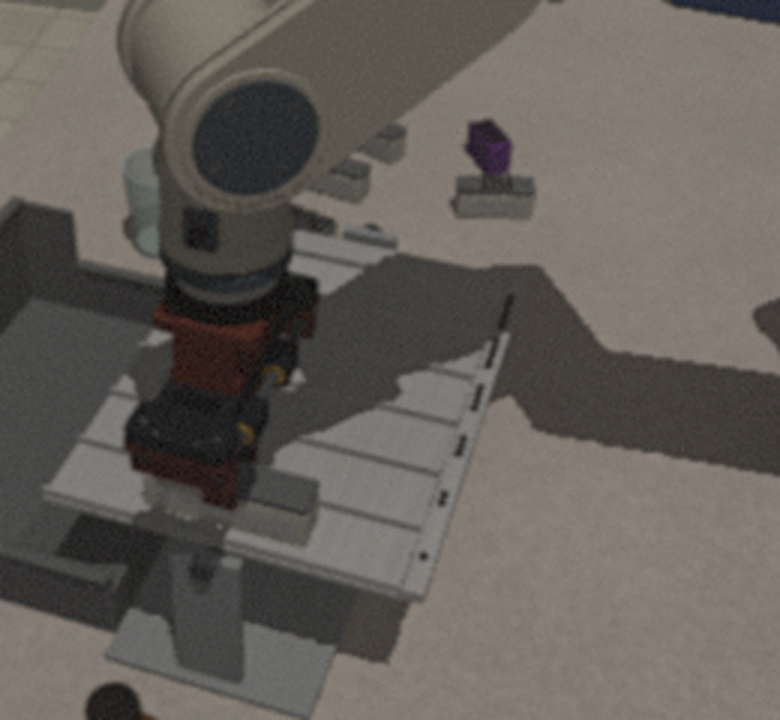

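```bash
python3 -m crank '[[[-2,0,0.2],[0,0,0],2],[[0,0,0],[0,0,0],2]]'
python3 - <<'E'
from h import *
plan(T(0,137.5,20),-EY)
grab("side","s8",(220,180,380,320),5)
grab("wrist","w8")
E
```

```text
t: 10.52
ee_pos: [560.2, 332.8, 176.7]
orientation: [1.298, 1.15, -1.291]
ft_force: [-0.6, -0.6, -2.3]
width: 29.7
t 10.53 pos [560.2 332.8 176.7] F [-0.6 -0.6 -2.3] w 29.7 q6 2.21
turn deg (tool) [-0.  -0.1 -0.2]
shift AFTER turn (tool, cm) [ 2.67 -0.11 -0.02]
shift now (tool, cm) [ 2.67 -0.12 -0.01] dist cm 2.7
```

View pics/s8.png

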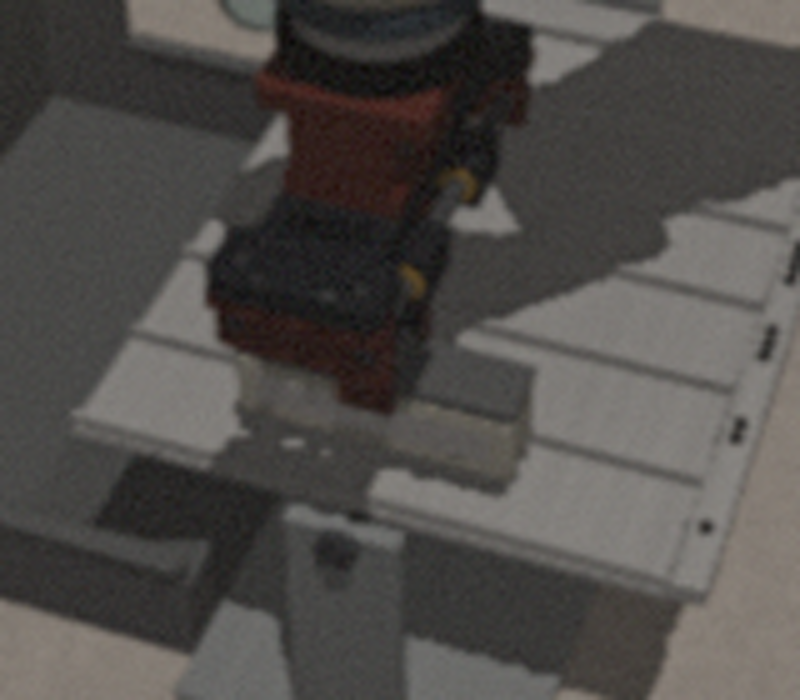

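View pics/w8.png

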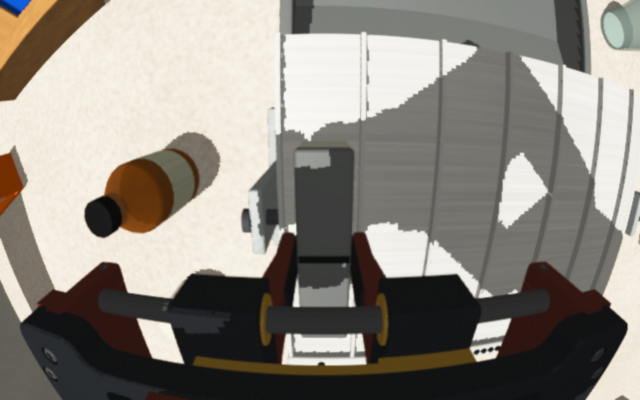

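```bash
python3 -m crank '[[[0,0,0],[0,0,6],2],[[1,0,0],[0,0,0],2],[[0,0,0],[0,0,0],2]]'
python3 - <<'E'
from h import *
plan(T(0,137.5,20),-EY)
grab("side","s9",(220,180,380,320),5)
E
```

```text
t: 11.0
ee_pos: [559.4, 332.0, 163.1]
orientation: [1.335, 1.071, -1.221]
ft_force: [-0.1, 0.5, -1.0]
width: 29.7
t 11.0 pos [559.4 332.  163.1] F [-0.1  0.5 -1. ] w 29.7 q6 2.28
turn deg (tool) [-0.   0.1 -5.8]
shift AFTER turn (tool, cm) [ 1.31 -0.04 -0.11]
shift now (tool, cm) [ 1.3  -0.17 -0.11] dist cm 1.3
```

View pics/s9.png

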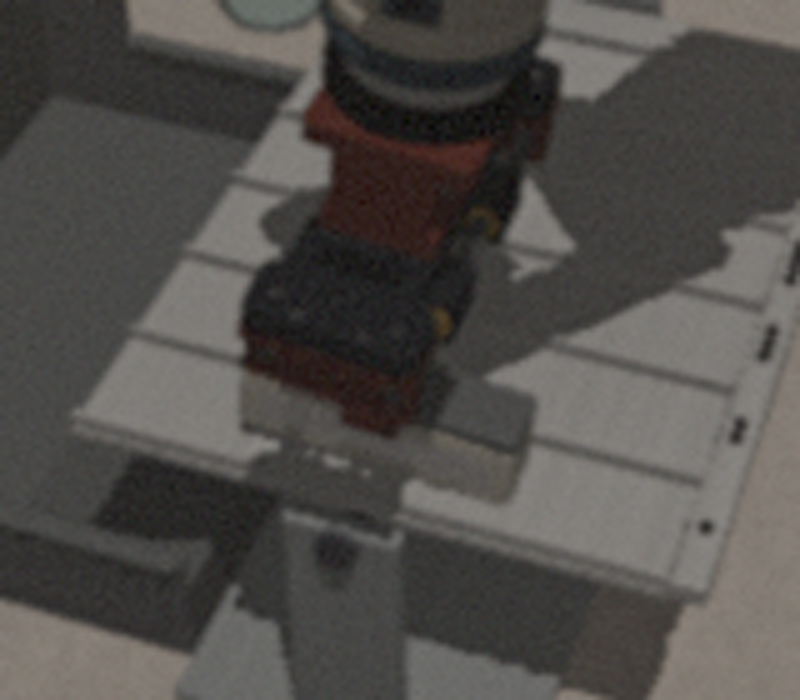

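```bash
python3 -m crank '[[[0.7,0,0],[0,0,0],2],[[0.3,0,0],[0,0,0],2],[[0,0,0],[0,0,0],2]]'
python3 - <<'E'
from h import *
plan(T(0,137.5,20),-EY)
E
```

```text
t: 11.42
ee_pos: [562.5, 332.3, 157.8]
orientation: [1.34, 1.068, -1.216]
ft_force: [-6.7, -3.8, 25.2]
width: 29.5
t 11.43 pos [562.5 332.3 157.8] F [-6.7 -3.8 25.2] w 29.5 q6 2.28
turn deg (tool) [-0.  -0.1 -6.2]
shift AFTER turn (tool, cm) [ 0.78 -0.34 -0.04]
shift now (tool, cm) [ 0.74 -0.42 -0.03] dist cm 0.8
```

```bash
python3 -m crank '[[[-0.4,0,0],[0,0,0],2],[[0,0,0],[0,0,0],2]]'
python3 - <<'E'
from h import *
plan(T(0,137.5,20),-EY)
grab("side","s10",(220,180,380,320),5)
E
```

```text
t: 11.68
ee_pos: [560.6, 331.8, 157.9]
orientation: [1.337, 1.07, -1.219]
ft_force: [-0.1, -0.5, -0.2]
width: 29.9
t 11.68 pos [560.6 331.8 157.9] F [-0.1 -0.5 -0.2] w 29.9 q6 2.28
turn deg (tool) [-0.  0. -6.]
shift AFTER turn (tool, cm) [ 0.79 -0.16 -0.1 ]
shift now (tool, cm) [ 0.77 -0.24 -0.1 ] dist cm 0.8
```

View pics/s10.png

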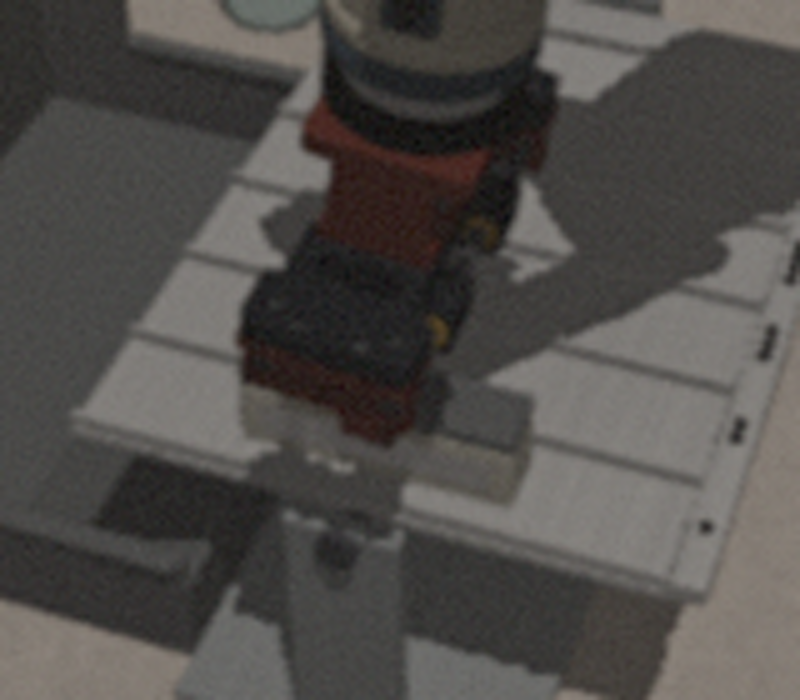

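```bash
python3 -m crank '[[[0,0,0],[0,0,0],3.8],[[0,0,0],[0,0,0],4.4],[[0,0,0],[0,0,0],4.4],[[-3,0.3,0],[0,0,0],4.4],[[-3,0.3,0],[0,0,0],4.4]]'
python3 -m crank '[[[-3,0,0],[0,0,-6],4.4],[[0,0,6],[0,0,0],7],[[0,0,6],[0,0,0],7],[[0,0,6],[0,0,0],7],[[0,0,6],[0,0,0],7]]'
python3 -m crank '[[[0,-1,6],[0,0,0],7],[[0,-1,6],[0,0,0],7],[[0,-1,6],[0,0,0],7],[[0,0,6],[0,0,0],7]]'
python3 - <<'E'
from h import *
dt=grab("top","t11",(190,80,370,300),3)
ds=grab("side","s11",(220,100,480,340),3)
E
```

```text
t: 12.35
ee_pos: [559.9, 331.9, 218.7]
orientation: [1.336, 1.07, -1.219]
ft_force: [-0.0, -0.3, -0.9]
width: 43.8
t: 12.98
ee_pos: [528.7, 92.3, 248.5]
orientation: [1.295, 1.151, -1.294]
ft_force: [0.8, 0.2, 0.5]
width: 69.8
t: 13.48
ee_pos: [470.3, -142.5, 248.6]
orientation: [1.295, 1.151, -1.294]
ft_force: [1.4, -0.1, -0.4]
width: 69.8
```

View pics/t11.png

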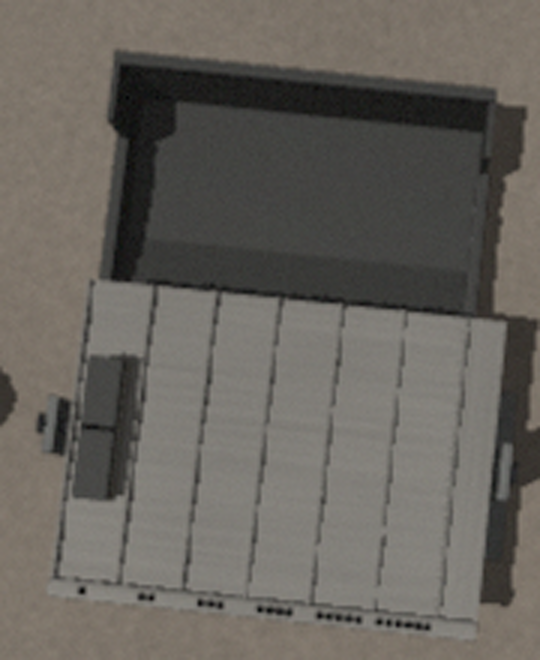

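View pics/s11.png

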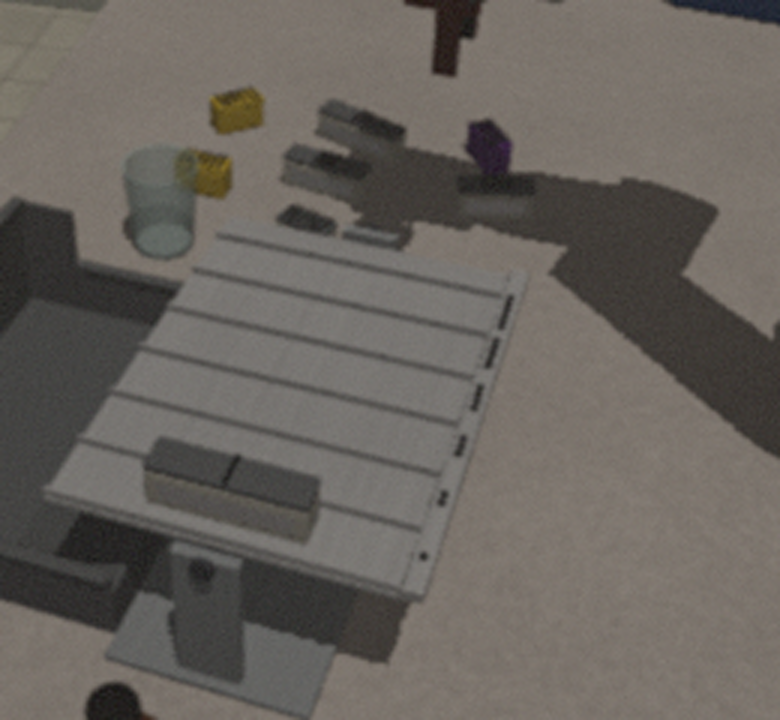

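```bash
python3 - <<'E'
from h import *
carts()
y=np.radians(-27);plan([582.5,-375.5,70],[np.sin(y),-np.cos(y),0])
E
```

```text
c [ 762.3 -149.2] LxW 97.9 84.5 yaw 89.1 px [403. 151.]
c [588.3 -53.1] LxW 156.6 22.6 yaw -1.3 px [367. 217.]
c [ 605.4 -159.2] LxW 69.2 39.0 yaw -22.1 px [406. 207.]
t 13.62 pos [ 470.8 -143.2  248.5] F [-1.  -0.2 -0.3] w 70.3 q6 1.37
turn deg (tool) [20.  0. -0.]
shift AFTER turn (tool, cm) [17.85 20.5  15.63]
shift now (tool, cm) [17.86 13.9  21.7 ] dist cm 31.4
```

```bash
python3 -m crank '[[[0,0,0],[10,0,0],7],[[0,0,0],[10,0,0],7],[[0,5.1,3.9],[0,0,0],7],[[0,5.1,3.9],[0,0,0],7],[[0,5.1,3.9],[0,0,0],7]]'
python3 -m crank '[[[0,5.1,3.9],[0,0,0],7],[[6,0,0],[0,0,0],7],[[6,0,0],[0,0,0],7],[[5,0,0],[0,0,0],7],[[0,0,0],[0,0,0],7]]'
python3 - <<'E'
from h import *
y=np.radians(-27);plan([582.5,-375.5,13],[np.sin(y),-np.cos(y),0])
grab("wrist","w12")
E
```

```text
t: 14.25
ee_pos: [554.8, -309.4, 248.4]
orientation: [1.543, 0.953, -1.542]
ft_force: [0.8, 0.8, 0.1]
width: 69.9
t: 14.88
ee_pos: [578.3, -362.3, 73.9]
orientation: [1.541, 0.961, -1.548]
ft_force: [-0.0, 0.2, 0.0]
width: 70.1
t 14.88 pos [ 578.3 -362.3   73.9] F [-0.   0.2  0. ] w 70.1 q6 1.46
turn deg (tool) [ 0.4 -0.1  0.5]
shift AFTER turn (tool, cm) [6.09 0.97 0.99]
shift now (tool, cm) [6.08 1.02 1.  ] dist cm 6.2
```

View pics/w12.png

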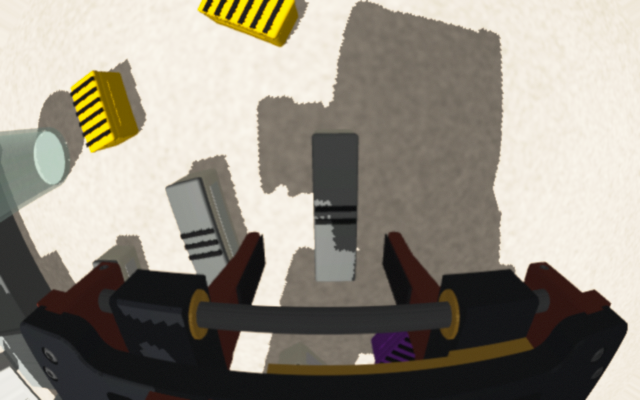

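```bash
python3 -m crank '[[[0,1,1],[0,0,0],7],[[3,0,0],[0,0,0],7],[[3.1,0,0],[0,0,0],7],[[0,0,0],[0,0,0],7]]'
python3 - <<'E'
from h import *
y=np.radians(-27);plan([582.5,-375.5,12],[np.sin(y),-np.cos(y),0])
E
```

```text
t: 15.42
ee_pos: [585.1, -379.7, 17.9]
orientation: [1.544, 0.951, -1.544]
ft_force: [0.4, -0.4, 0.3]
width: 69.6
t 15.43 pos [ 585.1 -379.7   17.9] F [ 0.4 -0.4  0.3] w 69.6 q6 1.44
turn deg (tool) [0.3 0.  0. ]
shift AFTER turn (tool, cm) [ 0.59 -0.43 -0.25]
shift now (tool, cm) [ 0.59 -0.42 -0.25] dist cm 0.8
```

```bash
python3 -m crank '[[[0.6,-0.4,-0.2],[0,0,0],7],[[0,0,0],[0,0,0],2],[[0,0,0],[0,0,0],2],[[0,0,0],[0,0,0],2],[[0,0,0],[0,0,0],2]]'
python3 -m crank '[[[0,0,0],[0,0,0],2],[[0,0,0],[0,0,0],2],[[0,0,0],[0,0,0],2],[[-1,0,0],[0,0,0],2],[[-2,0,0],[0,0,0],2]]'
python3 - <<'E'
from h import *
plan(T(0,82.5,105),-EY)
E
```

```text
t: 16.05
ee_pos: [582.4, -375.6, 11.7]
orientation: [1.544, 0.951, -1.543]
ft_force: [1.6, 2.1, 0.7]
width: 33.6
t: 16.68
ee_pos: [581.3, -375.1, 41.2]
orientation: [1.543, 0.954, -1.545]
ft_force: [-0.2, -0.6, -0.9]
width: 29.7
t 16.68 pos [ 581.3 -375.1   41.2] F [-0.2 -0.6 -0.9] w 29.7 q6 1.45
turn deg (tool) [-20.   -0.    0.1]
shift AFTER turn (tool, cm) [-19.38 -10.44 -64.58]
shift now (tool, cm) [-19.29 -31.97 -57.1 ] dist cm 68.2
```

```bash
python3 -m crank '[[[-5,0,0],[0,0,0],2],[[-5,0,0],[-10,0,0],2],[[-5,0,0],[-10,0,0],2],[[-4,-0.9,-5.8],[0,0,0],2],[[0,-1,-5.8],[0,0,0],2]]'
python3 -m crank '[[[0,-1,-5.8],[0,0,0],2],[[0,-1,-5.8],[0,0,0],2],[[0,-1,-5.8],[0,0,0],2],[[0,-1,-5.8],[0,0,0],2],[[0,-1,-5.8],[0,0,0],2]]'
python3 -m crank '[[[0,-1,-5.8],[0,0,0],2],[[0,-1,-5.8],[0,0,0],2],[[0,-1,-5.8],[0,0,0],2],[[0,0,0],[0,0,0],2]]'
python3 - <<'E'
from h import *
plan(T(0,82.5,14),-EY)
E
```

```text
t: 17.3
ee_pos: [578.9, -265.7, 231.8]
orientation: [1.297, 1.142, -1.292]
ft_force: [0.2, 1.4, -1.5]
width: 30.0
t: 17.92
ee_pos: [561.1, 30.4, 228.1]
orientation: [1.296, 1.15, -1.293]
ft_force: [1.2, -0.3, -1.7]
width: 29.7
t: 18.42
ee_pos: [551.5, 208.6, 227.9]
orientation: [1.293, 1.154, -1.289]
ft_force: [-0.8, -0.9, -1.3]
width: 30.0
t 18.43 pos [551.5 208.6 227.9] F [-0.8 -0.9 -1.3] w 30.0 q6 2.02
turn deg (tool) [ 0.3 -0.1 -0.1]
shift AFTER turn (tool, cm) [ 8.39 -0.69 -6.95]
shift now (tool, cm) [ 8.4  -0.67 -6.94] dist cm 10.9
```

```bash
python3 -m crank '[[[0,-0.4,-3.5],[0,0,0],2],[[0,-0.3,-3.5],[0,0,0],2],[[4,0,0],[0,0,0],2],[[3,0,0],[0,0,0],2],[[0,0,0],[0,0,0],2]]'
python3 - <<'E'
from h import *
plan(T(0,82.5,12),-EY)
E
```

```text
t: 19.05
ee_pos: [551.7, 273.5, 155.2]
orientation: [1.292, 1.152, -1.299]
ft_force: [-0.2, 0.6, -1.3]
width: 30.1
t 19.05 pos [551.7 273.5 155.2] F [-0.2  0.6 -1.3] w 30.1 q6 2.13
turn deg (tool) [-0.1  0.2  0.2]
shift AFTER turn (tool, cm) [ 1.32  0.04 -0.5 ]
shift now (tool, cm) [ 1.32  0.04 -0.5 ] dist cm 1.4
```

```bash
python3 -m crank '[[[0.5,0,-0.4],[0,0,0],2],[[0.4,0,0],[0,0,0],2],[[0,0,0],[0,0,0],2]]'
python3 - <<'E'
from h import *
plan(T(0,82.5,12),-EY)
grab("side","s13",(220,150,380,290),5)
E
```

```text
t: 19.42
ee_pos: [553.8, 279.3, 148.2]
orientation: [1.295, 1.151, -1.294]
ft_force: [-0.9, 0.3, -2.2]
width: 29.8
t 19.43 pos [553.8 279.3 148.2] F [-0.9  0.3 -2.2] w 29.8 q6 2.14
turn deg (tool) [-0. -0. -0.]
shift AFTER turn (tool, cm) [ 0.62 -0.1   0.1 ]
shift now (tool, cm) [ 0.62 -0.1   0.1 ] dist cm 0.6
```

View pics/s13.png

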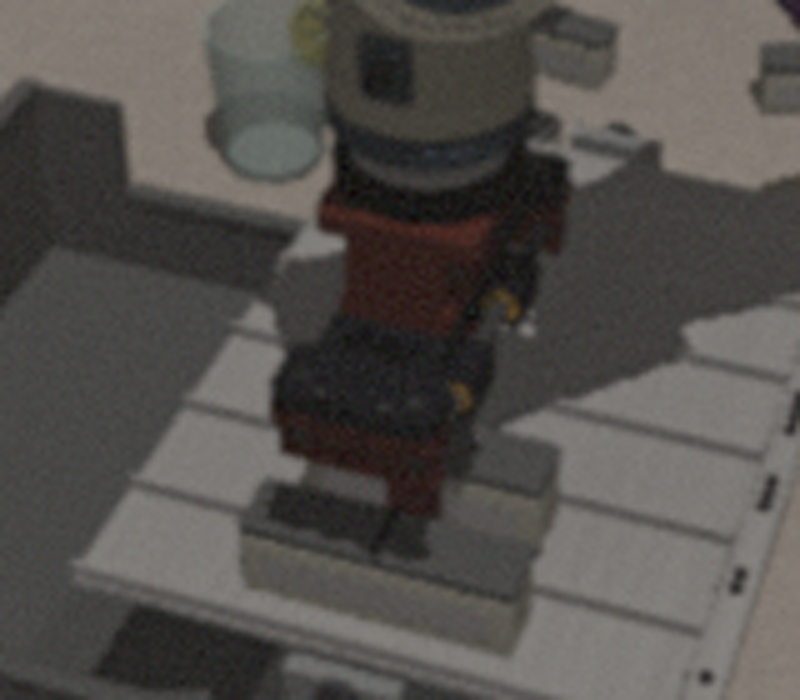

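```bash
python3 -m crank '[[[0.4,0,0.2],[0,0,0],2],[[0,0,0],[0,0,0],2]]'
python3 -m crank '[[[0.2,0,0],[0,0,0],2],[[0,0,0],[0,0,0],2]]'
```

```text
t: 19.73
ee_pos: [553.0, 277.0, 143.3]
orientation: [1.294, 1.152, -1.295]
ft_force: [-0.5, 0.1, -1.9]
width: 29.9
t: 19.98
ee_pos: [553.4, 277.4, 141.7]
orientation: [1.295, 1.151, -1.295]
ft_force: [-0.3, -0.2, -1.2]
width: 29.9
```

Within a millimetre of the floor; release and retreat toward cartridge 3.

```bash
python3 -m crank '[[[0,0,0],[0,0,0],3.8],[[0,0,0],[0,0,0],4.2],[[0,0,0],[0,0,0],4.2],[[-3,0,0],[0,0,0],4.2],[[-3,0,0],[0,0,0],4.2]]'
python3 -m crank '[[[-3,0,0],[0,0,0],4.4],[[0,0,6],[0,0,0],7],[[0,0,6],[0,0,0],7],[[0,0,6],[0,0,0],7],[[0,0,6],[0,0,0],7]]'
python3 -m crank '[[[0,0,6],[0,0,0],7],[[0,0,6],[0,0,0],7],[[0,0,6],[0,0,0],7],[[0,0,4],[0,0,0],7]]'
python3 - <<'E'
from h import *
dt=grab("top","t14",(190,80,550,300),2.2)
ds=grab("side","s14",(220,100,480,340),3)
carts(dt)
y=np.radians(-14.5);plan([605.5,-276.3,70],[np.sin(y),-np.cos(y),0])
E
```

```text
t: 20.6
ee_pos: [553.0, 277.2, 201.9]
orientation: [1.294, 1.152, -1.296]
ft_force: [0.1, 0.9, 0.5]
width: 42.0
t: 21.22
ee_pos: [524.9, 37.3, 231.8]
orientation: [1.295, 1.151, -1.294]
ft_force: [-0.3, 0.0, 0.1]
width: 69.8
t: 21.72
ee_pos: [499.1, -182.0, 231.9]
orientation: [1.296, 1.15, -1.296]
ft_force: [0.8, 0.6, 0.2]
width: 70.3
c [ 762.3 -149.2] LxW 97.9 84.5 yaw 89.1 px [403. 151.]
c [588.3 -53.1] LxW 156.6 22.6 yaw -1.3 px [367. 217.]
c [ 605.5 -159.4] LxW 68.7 38.9 yaw -23.0 px [406. 207.]
t 21.82 pos [ 499.2 -182.9  231.8] F [0.2 0.1 0.1] w 69.9 q6 1.32
turn deg (tool) [ 7.6  0.  -0. ]
shift AFTER turn (tool, cm) [16.18 12.63  6.39]
shift now (tool, cm) [16.19 11.67  7.98] dist cm 21.5
```

View pics/t14.png

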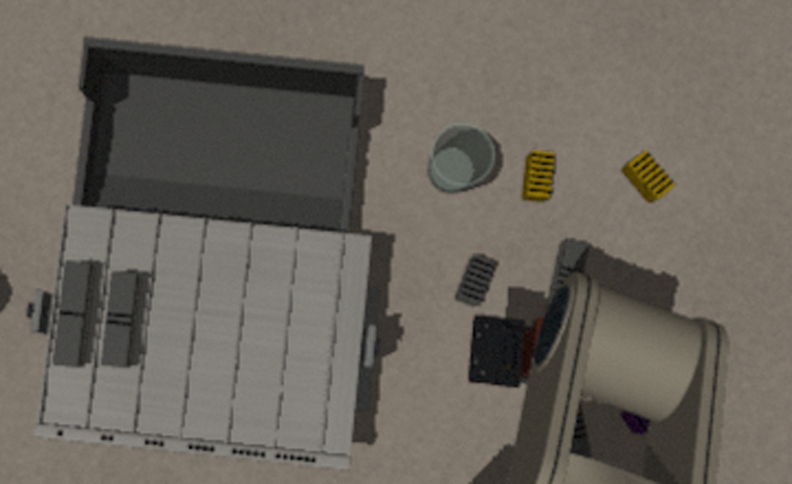

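View pics/s14.png

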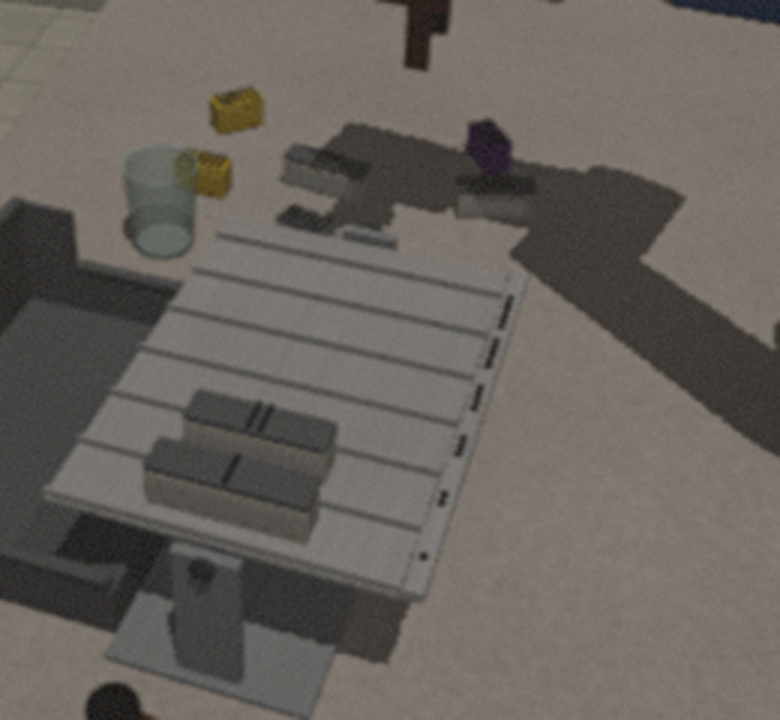

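```bash
python3 -m crank '[[[0,0,0],[7.6,0,0],7],[[0,4.2,2.1],[0,0,0],7],[[0,4.2,2.1],[0,0,0],7],[[0,4.2,2.1],[0,0,0],7],[[5,0,0],[0,0,0],7]]'
python3 -m crank '[[[5,0,0],[0,0,0],7],[[5,0,0],[0,0,0],7],[[0,0,0],[0,0,0],7],[[0,0,0],[0,0,0],7]]'
python3 - <<'E'
from h import *
y=np.radians(-14.5);plan([605.5,-276.3,12],[np.sin(y),-np.cos(y),0])
grab("wrist","w15")
E
```

```text
t: 22.45
ee_pos: [611.6, -274.1, 184.8]
orientation: [1.393, 1.07, -1.384]
ft_force: [0.5, 0.5, -1.2]
width: 70.0
t: 22.95
ee_pos: [607.4, -271.6, 83.2]
orientation: [1.391, 1.079, -1.389]
ft_force: [0.1, 0.2, 0.2]
width: 70.1
t 22.95 pos [ 607.4 -271.6   83.2] F [0.1 0.2 0.2] w 70.1 q6 1.38
turn deg (tool) [ 0.2  0.  -0.1]
shift AFTER turn (tool, cm) [ 7.12 -0.07  0.5 ]
shift now (tool, cm) [ 7.12 -0.08  0.5 ] dist cm 7.1
```

View pics/w15.png

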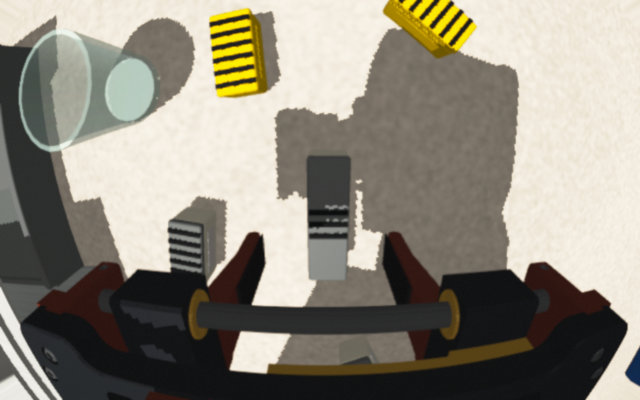

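```bash
python3 -m crank '[[[3.5,0,0.5],[0,0,0],7],[[3.5,0,0],[0,0,0],7],[[0,0,0],[0,0,0],7],[[0,0,0],[0,0,0],7],[[0,0,0],[0,0,0],2]]'
python3 -m crank '[[[0,0,0],[0,0,0],2],[[0,0,0],[0,0,0],2],[[0,0,0],[0,0,0],2],[[0,0,0],[0,0,0],2],[[0,0,0],[0,0,0],2]]'
python3 -m crank '[[[0,0,0],[0,0,0],2],[[-1,0,0],[0,0,0],2],[[-3,0,0],[0,0,0],2],[[-5,0,0],[0,0,0],2],[[-5,0,0],[0,0,0],2]]'
python3 - <<'E'
from h import *
plan(T(0,27.5,105),-EY)
E
```

```text
t: 23.62
ee_pos: [606.4, -277.2, 14.0]
orientation: [1.391, 1.077, -1.388]
ft_force: [-0.0, 0.1, 0.1]
width: 63.0
t: 24.25
ee_pos: [605.0, -276.5, 11.7]
orientation: [1.391, 1.081, -1.391]
ft_force: [-0.8, 1.1, 1.7]
width: 29.9
t: 24.88
ee_pos: [604.5, -276.5, 153.0]
orientation: [1.39, 1.081, -1.391]
ft_force: [-0.2, -0.0, -1.4]
width: 29.6
t 24.88 pos [ 604.5 -276.5  153. ] F [-0.2 -0.  -1.4] w 29.6 q6 1.37
turn deg (tool) [-7.6 -0.   0. ]
shift AFTER turn (tool, cm) [ -8.2  -11.6  -49.02]
shift now (tool, cm) [ -8.19 -18.01 -47.04] dist cm 51.0
```

```bash
python3 -m crank '[[[-4,0,0],[-7.6,0,0],2],[[-4,-1.4,-5.8],[0,0,0],2],[[0,-1.4,-5.8],[0,0,0],2],[[0,-1.4,-5.8],[0,0,0],2],[[0,-1.4,-5.8],[0,0,0],2]]'
python3 -m crank '[[[0,-1.4,-5.8],[0,0,0],2],[[0,-1.4,-5.8],[0,0,0],2],[[0,-1.4,-5.8],[0,0,0],2],[[0,-1.4,-5.8],[0,0,0],2],[[0,0,0],[0,0,0],2]]'
python3 - <<'E'
from h import *
plan(T(0,27.5,14),-EY)
E
```

```text
t: 25.5
ee_pos: [576.7, -45.8, 227.0]
orientation: [1.295, 1.151, -1.295]
ft_force: [0.7, -0.0, -0.8]
width: 30.0
t: 26.12
ee_pos: [548.0, 193.1, 226.8]
orientation: [1.292, 1.154, -1.29]
ft_force: [1.4, -0.2, -0.1]
width: 30.0
t 26.12 pos [548.  193.1 226.8] F [ 1.4 -0.2 -0.1] w 30.0 q6 2.0
turn deg (tool) [ 0.3 -0.  -0. ]
shift AFTER turn (tool, cm) [ 8.28 -0.52 -3.03]
shift now (tool, cm) [ 8.28 -0.51 -3.02] dist cm 8.8
```

```bash
python3 -m crank '[[[0,-0.5,-2.8],[0,0,0],2],[[0,0,0],[0,0,0],2],[[4,0,0],[0,0,0],2],[[3,0,0],[0,0,0],2],[[0.5,0,0],[0,0,0],2]]'
python3 -m crank '[[[0,0,0],[0,0,0],2],[[0,0,0],[0,0,0],2]]'
python3 - <<'E'
from h import *
plan(T(0,27.5,12),-EY)
E
```

```text
t: 26.75
ee_pos: [545.9, 216.0, 149.6]
orientation: [1.292, 1.152, -1.299]
ft_force: [1.0, 0.4, -1.6]
width: 29.9
t: 27.0
ee_pos: [548.1, 217.9, 152.9]
orientation: [1.297, 1.15, -1.293]
ft_force: [0.3, 0.5, -1.4]
width: 30.1
t 27.0 pos [548.1 217.9 152.9] F [ 0.3  0.5 -1.4] w 30.1 q6 2.05
turn deg (tool) [-0.  -0.1 -0.1]
shift AFTER turn (tool, cm) [ 1.09 -0.25 -0.56]
shift now (tool, cm) [ 1.09 -0.25 -0.56] dist cm 1.2
```

```bash
python3 -m crank '[[[0.3,-0.2,-0.5],[0,0,0],2],[[0.3,0,0],[0,0,0],2],[[0.3,0,0],[0,0,0],2],[[0,0,0],[0,0,0],2],[[0,0,0],[0,0,0],2]]'
python3 - <<'E'
from h import *
plan(T(0,27.5,12),-EY)
E
```

```text
t: 27.62
ee_pos: [545.6, 223.2, 142.3]
orientation: [1.295, 1.152, -1.295]
ft_force: [0.5, 0.6, -1.4]
width: 29.8
t 27.62 pos [545.6 223.2 142.3] F [ 0.5  0.6 -1.4] w 29.8 q6 2.06
turn deg (tool) [-0.  0.  0.]
shift AFTER turn (tool, cm) [ 0.03  0.06 -0.07]
shift now (tool, cm) [ 0.03  0.06 -0.07] dist cm 0.1
```

```bash
python3 -m crank '[[[0,0,0],[0,0,0],3.8],[[0,0,0],[0,0,0],4.2],[[0,0,0],[0,0,0],4.2],[[-3,0,0],[0,0,0],4.2],[[-3,0,0],[0,0,0],4.2]]'
python3 -m crank '[[[-3,0,0],[0,0,0],4.4],[[0,-0.6,6],[0,0,0],7],[[0,-1,6],[0,0,0],7],[[0,-1,6],[0,0,0],7],[[0,-1,6],[0,0,0],7]]'
python3 -m crank '[[[0,-1,6],[0,0,0],7],[[0,-1,6],[0,0,0],7],[[0,0,4],[0,0,0],7]]'
python3 - <<'E'
from h import *
dt=grab("top","t16",(190,80,550,300),2.2)
ds=grab("side","s16",(220,100,480,340),3)
carts(dt)
y=np.radians(7.9);plan([416.1,-273.3,70],[np.sin(y),-np.cos(y),0])
E
```

```text
t: 28.25
ee_pos: [545.4, 223.1, 202.8]
orientation: [1.294, 1.152, -1.296]
ft_force: [1.0, -0.6, 0.4]
width: 42.0
t: 28.88
ee_pos: [481.3, -12.5, 232.7]
orientation: [1.295, 1.151, -1.294]
ft_force: [-0.4, -1.1, -0.1]
width: 70.0
t: 29.25
ee_pos: [442.2, -169.6, 232.7]
orientation: [1.296, 1.15, -1.296]
ft_force: [0.8, 0.3, 0.3]
width: 69.9
c [ 762.3 -149.2] LxW 97.9 84.5 yaw 89.1 px [403. 151.]
c [588.3 -53.1] LxW 156.6 22.6 yaw -1.3 px [367. 217.]
c [ 605.6 -159.3] LxW 68.8 39.0 yaw -22.1 px [406. 207.]
t 29.35 pos [ 443.  -170.6  232.7] F [-0.6 -0.1  0.7] w 69.8 q6 1.3
turn deg (tool) [-14.8   0.1  -0. ]
shift AFTER turn (tool, cm) [16.27 -4.07  9.8 ]
shift now (tool, cm) [16.28 -1.44 10.5 ] dist cm 19.4
```

View pics/t16.png

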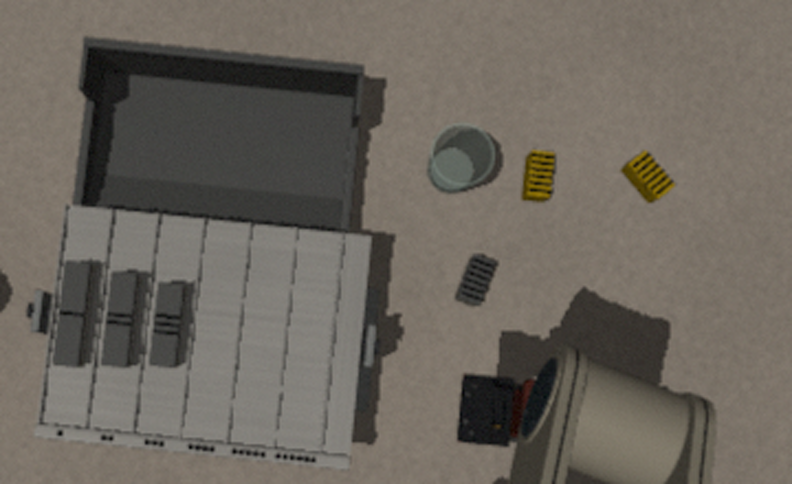

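View pics/s16.png

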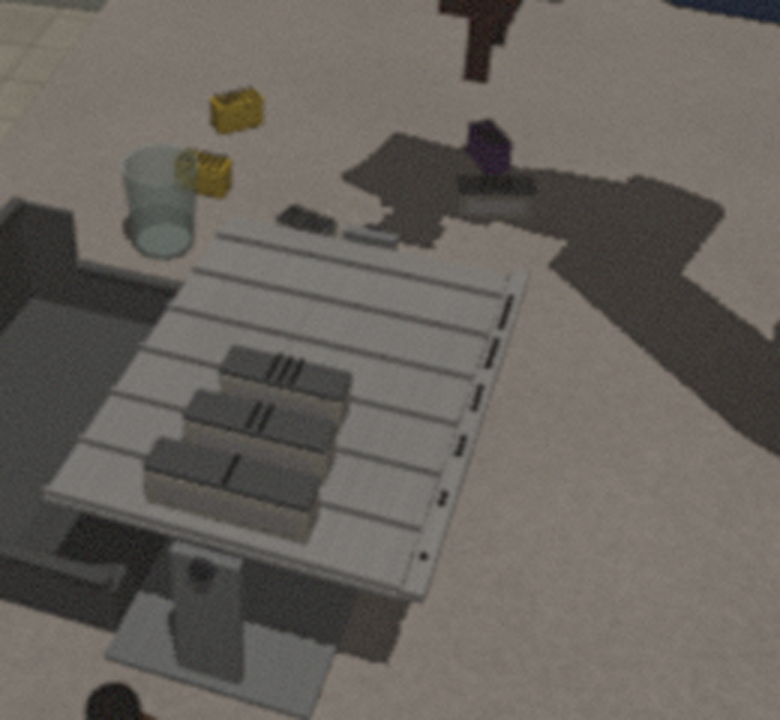

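```bash
python3 -m crank '[[[0,0,0],[-7.4,0,0],6.4],[[0,0,0],[-7.4,0,0],6.4],[[0,-2,4.9],[0,0,0],6.4],[[0,-2,4.9],[0,0,0],6.4],[[5,0,0],[0,0,0],6.4]]'
python3 -m crank '[[[5,0,0],[0,0,0],6.4],[[5,0,0],[0,0,0],6.4],[[0,0,0],[0,0,0],6.4],[[0,0,0],[0,0,0],6.4]]'
python3 - <<'E'
from h import *
y=np.radians(7.9);plan([416.1,-273.3,12],[np.sin(y),-np.cos(y),0])
grab("wrist","w17")
E
```

```text
t: 29.98
ee_pos: [420.1, -274.0, 185.0]
orientation: [1.106, 1.262, -1.104]
ft_force: [0.1, 0.3, -2.5]
width: 63.9
t: 30.48
ee_pos: [418.6, -270.2, 83.7]
orientation: [1.104, 1.272, -1.104]
ft_force: [-0.1, -0.7, -0.6]
width: 63.9
t 30.48 pos [ 418.6 -270.2   83.7] F [-0.1 -0.7 -0.6] w 63.9 q6 0.83
turn deg (tool) [ 0.2  0.  -0.1]
shift AFTER turn (tool, cm) [ 7.17 -0.29  0.27]
shift now (tool, cm) [ 7.17 -0.3   0.26] dist cm 7.2
```

View pics/w17.png

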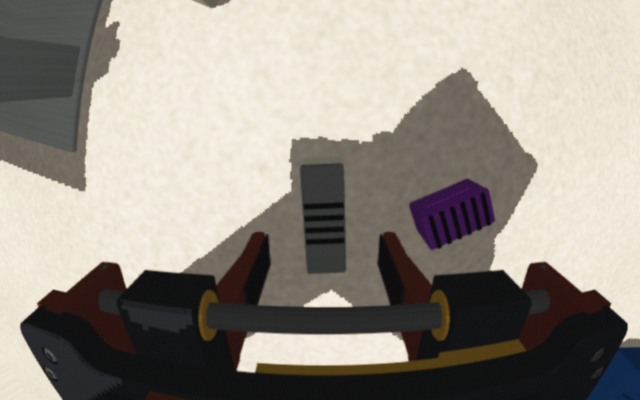

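```bash
python3 -m crank '[[[3.5,-0.3,0.1],[0,0,0],6.4],[[3.6,0,0],[0,0,0],6.4],[[0,0,0],[0,0,0],6.4],[[0,0,0],[0,0,0],6.4],[[0,0,0],[0,0,0],2]]'
python3 -m crank '[[[0,0,0],[0,0,0],2],[[0,0,0],[0,0,0],2],[[0,0,0],[0,0,0],2],[[0,0,0],[0,0,0],2],[[0,0,0],[0,0,0],2]]'
python3 -m crank '[[[0,0,0],[0,0,0],2],[[-1,0,0],[0,0,0],2],[[-3,0,0],[0,0,0],2],[[-5,0,0],[0,0,0],2],[[-5,0,0],[0,0,0],2]]'
python3 - <<'E'
from h import *
plan(T(0,-27.5,105),-EY)
E
```

```text
t: 31.15
ee_pos: [416.0, -272.3, 13.3]
orientation: [1.104, 1.269, -1.104]
ft_force: [0.0, -1.0, -0.3]
width: 57.0
t: 31.78
ee_pos: [414.8, -271.6, 11.7]
orientation: [1.105, 1.273, -1.104]
ft_force: [-0.4, 0.5, 4.7]
width: 29.9
t: 32.4
ee_pos: [414.2, -271.2, 152.8]
orientation: [1.105, 1.274, -1.105]
ft_force: [1.3, -0.6, -0.9]
width: 30.2
t 32.4 pos [ 414.2 -271.2  152.8] F [ 1.3 -0.6 -0.9] w 30.2 q6 0.83
turn deg (tool) [14.8 -0.   0.1]
shift AFTER turn (tool, cm) [ -8.22   7.36 -45.21]
shift now (tool, cm) [ -8.2   18.64 -41.84] dist cm 46.5
```

```bash
python3 -m crank '[[[-4,0,0],[7.4,0,0],2],[[-4,0,0],[7.4,0,0],2],[[0,0.9,-5.7],[0,0,0],2],[[0,0.9,-5.7],[0,0,0],2],[[0,0.9,-5.7],[0,0,0],2]]'
python3 -m crank '[[[0,0.9,-5.7],[0,0,0],2],[[0,0.9,-5.7],[0,0,0],2],[[0,0.9,-5.7],[0,0,0],2],[[0,0.9,-5.7],[0,0,0],2],[[0,0.9,-5],[0,0,0],2]]'
python3 -m crank '[[[0,0,0],[0,0,0],2],[[0,0,0],[0,0,0],2]]'
python3 - <<'E'
from h import *
plan(T(0,-27.5,12),-EY)
E
```

```text
t: 33.02
ee_pos: [461.4, -103.4, 231.9]
orientation: [1.296, 1.151, -1.295]
ft_force: [0.5, -0.7, -1.6]
width: 29.9
t: 33.65
ee_pos: [538.5, 168.0, 231.7]
orientation: [1.294, 1.152, -1.294]
ft_force: [1.3, -0.2, -1.0]
width: 30.5
t: 33.9
ee_pos: [537.8, 165.5, 231.2]
orientation: [1.293, 1.152, -1.296]
ft_force: [0.3, -0.1, -1.7]
width: 30.3
t 33.9 pos [537.8 165.5 231.2] F [ 0.3 -0.1 -1.7] w 30.3 q6 1.96
turn deg (tool) [0.  0.  0.1]
shift AFTER turn (tool, cm) [ 8.92  0.16 -0.39]
shift now (tool, cm) [ 8.91  0.17 -0.4 ] dist cm 8.9
```

```bash
python3 -m crank '[[[4,0.2,-0.4],[0,0,0],2],[[3.5,0,0],[0,0,0],2],[[0.5,0,0],[0,0,0],2],[[0,0,0],[0,0,0],2],[[0,0,0],[0,0,0],2]]'
python3 - <<'E'
from h import *
plan(T(0,-27.5,12),-EY)
E
```

```text
t: 34.52
ee_pos: [542.1, 169.5, 153.0]
orientation: [1.297, 1.15, -1.293]
ft_force: [0.3, 0.7, -2.4]
width: 30.2
t 34.52 pos [542.1 169.5 153. ] F [ 0.3  0.7 -2.4] w 30.2 q6 1.97
turn deg (tool) [-0.1 -0.1 -0.1]
shift AFTER turn (tool, cm) [ 1.1  -0.21  0.06]
shift now (tool, cm) [ 1.1  -0.22  0.06] dist cm 1.1
```

```bash
python3 -m crank '[[[0.4,-0.2,0],[0,0,0],2],[[0.4,0,0],[0,0,0],2],[[0.1,0,0],[0,0,0],2],[[0,0,0],[0,0,0],2],[[0,0,0],[0,0,0],2]]'
python3 - <<'E'
from h import *
plan(T(0,-27.5,12),-EY)
E
```

```text
t: 35.15
ee_pos: [539.2, 170.0, 142.4]
orientation: [1.295, 1.152, -1.295]
ft_force: [0.7, -0.1, -1.3]
width: 30.1
t 35.15 pos [539.2 170.  142.4] F [ 0.7 -0.1 -1.3] w 30.1 q6 1.97
turn deg (tool) [-0. -0. -0.]
shift AFTER turn (tool, cm) [0.04 0.08 0.07]
shift now (tool, cm) [0.04 0.08 0.07] dist cm 0.1
```

```bash
python3 -m crank '[[[0,0,0],[0,0,0],3.8],[[0,0,0],[0,0,0],4.2],[[0,0,0],[0,0,0],4.2],[[-3,0,0],[0,0,0],4.2],[[-3,0,0],[0,0,0],4.2]]'
python3 -m crank '[[[-3,0,0],[0,0,0],4.4],[[0,0,6],[0,0,0],7],[[0,0,6],[0,0,0],7],[[0,0,6],[0,0,0],7],[[0,0,0],[0,0,0],7]]'
python3 - <<'E'
from h import *
dt=grab("top","t18",(190,80,550,300),2.2)
ds=grab("side","s18",(220,100,480,340),3)
carts(dt)
y=np.radians(-23);plan([603.5,-158.2,70],[np.sin(y),-np.cos(y),0])
E
```

```text
t: 35.78
ee_pos: [538.8, 169.8, 202.8]
orientation: [1.294, 1.152, -1.296]
ft_force: [-0.2, 0.2, -0.1]
width: 41.6
t: 36.4
ee_pos: [517.5, -12.1, 232.6]
orientation: [1.298, 1.149, -1.299]
ft_force: [0.8, 0.9, 1.1]
width: 69.8
c [ 762.3 -149.2] LxW 97.9 84.5 yaw 89.1 px [403. 151.]
t 36.5 pos [518.2  -9.2 232.6] F [ 0.8 -0.3  0.2] w 69.8 q6 1.65
turn deg (tool) [16.2 -0.  -0. ]
shift AFTER turn (tool, cm) [16.26 13.67 10.38]
shift now (tool, cm) [16.25 10.23 13.79] dist cm 23.6
```

View pics/t18.png

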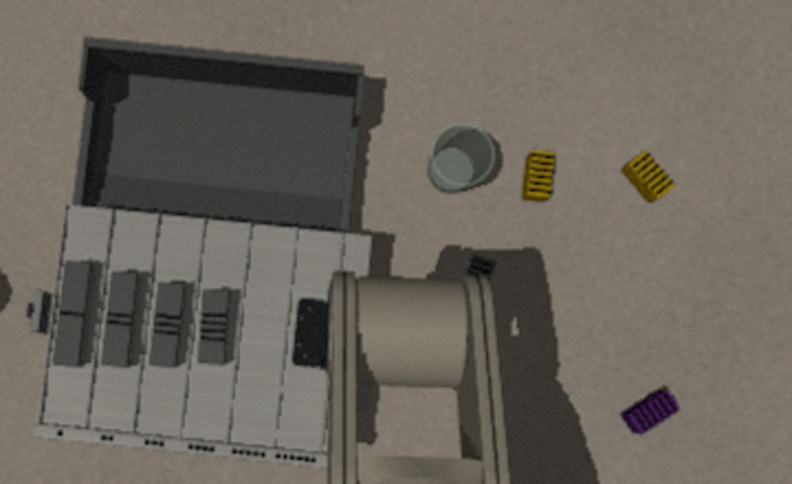

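View pics/s18.png

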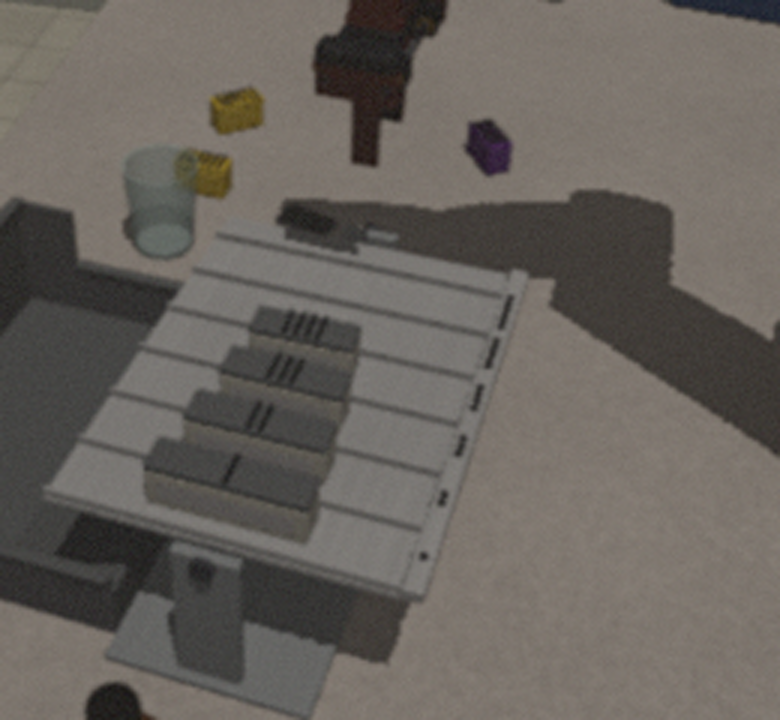

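```bash
python3 -m crank '[[[0,0,0],[8.1,0,0],7],[[0,0,0],[8.1,0,0],7],[[0,4.5,3.5],[0,0,0],7],[[0,4.5,3.5],[0,0,0],7],[[0,4.5,3.5],[0,0,0],7]]'
python3 -m crank '[[[5,0,0],[0,0,0],7],[[5,0,0],[0,0,0],7],[[5,0,0],[0,0,0],7],[[0,0,0],[0,0,0],7],[[0,0,0],[0,0,0],7]]'
python3 - <<'E'
from h import *
y=np.radians(-23);plan([603.5,-158.2,12],[np.sin(y),-np.cos(y),0])
grab("wrist","w19")
E
```

```text
t: 37.12
ee_pos: [603.2, -157.5, 232.4]
orientation: [1.496, 0.995, -1.495]
ft_force: [0.2, 0.7, 0.5]
width: 70.2
t: 37.75
ee_pos: [603.1, -157.3, 83.8]
orientation: [1.497, 0.992, -1.495]
ft_force: [-0.1, 0.2, -0.3]
width: 69.6
t 37.75 pos [ 603.1 -157.3   83.8] F [-0.1  0.2 -0.3] w 69.6 q6 1.69
turn deg (tool) [ 0.2 -0.  -0.1]
shift AFTER turn (tool, cm) [7.18 0.08 0.07]
shift now (tool, cm) [7.18 0.06 0.07] dist cm 7.2
```

View pics/w19.png

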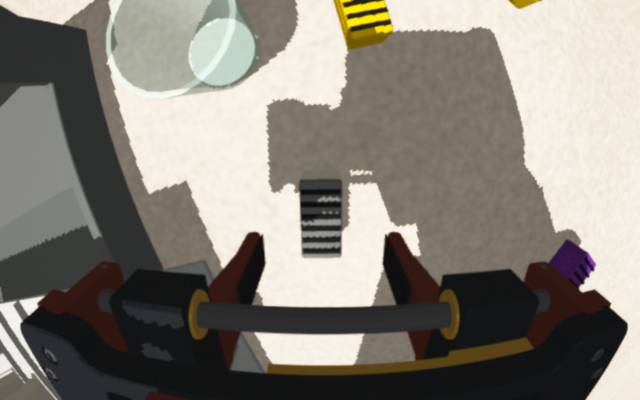

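```bash
python3 -m crank '[[[3.5,0,0],[0,0,0],7],[[3.6,0,0],[0,0,0],7],[[0,0,0],[0,0,0],7],[[0,0,0],[0,0,0],7],[[0,0,0],[0,0,0],2]]'
python3 -m crank '[[[0,0,0],[0,0,0],2],[[0,0,0],[0,0,0],2],[[0,0,0],[0,0,0],2],[[0,0,0],[0,0,0],2],[[0,0,0],[0,0,0],2]]'
python3 -m crank '[[[0,0,0],[0,0,0],2],[[-1,0,0],[0,0,0],2],[[-3,0,0],[0,0,0],2],[[-5,0,0],[0,0,0],2],[[-5,0,0],[0,0,0],2]]'
python3 -m crank '[[[-4,0,0],[-8.1,0,0],2],[[-4,0,0],[-8.1,0,0],2],[[0,0,0],[0,0,0],2]]'
python3 - <<'E'
from h import *
plan(T(0,-137.5,105),-EY)
E
```

```text
t: 38.42
ee_pos: [603.2, -158.5, 13.7]
orientation: [1.499, 0.99, -1.494]
ft_force: [0.6, -0.7, -0.3]
width: 63.4
t: 39.05
ee_pos: [601.7, -158.1, 11.5]
orientation: [1.497, 0.993, -1.497]
ft_force: [0.7, 0.6, 3.2]
width: 29.9
t: 39.67
ee_pos: [601.2, -158.0, 152.9]
orientation: [1.497, 0.993, -1.498]
ft_force: [0.2, 0.6, -0.5]
width: 30.2
t: 40.05
ee_pos: [603.5, -158.7, 235.5]
orientation: [1.297, 1.146, -1.29]
ft_force: [-0.8, -0.4, -1.1]
width: 29.9
t 40.05 pos [ 603.5 -158.7  235.5] F [-0.8 -0.4 -1.1] w 29.9 q6 1.41
turn deg (tool) [ 0.   0.1 -0.4]
shift AFTER turn (tool, cm) [  0.05 -10.13 -20.83]
shift now (tool, cm) [ -0.05 -10.12 -20.83] dist cm 23.2
```

```bash
python3 -m crank '[[[0,-2.5,-5.2],[0,0,0],2],[[0,-2.5,-5.2],[0,0,0],2],[[0,-2.5,-5.2],[0,0,0],2],[[0,-2.6,-5.2],[0,0,0],2],[[0,0,0],[0,0,0],2]]'
python3 -m crank '[[[4,0,0],[0,0,0],2],[[3.6,0,0],[0,0,0],2],[[0,0,0],[0,0,0],2],[[0,0,0],[0,0,0],2]]'
python3 - <<'E'
from h import *
plan(T(0,-137.5,12),-EY)
E
```

```text
t: 40.67
ee_pos: [523.2, 63.1, 230.2]
orientation: [1.291, 1.155, -1.295]
ft_force: [0.9, 0.0, -1.3]
width: 29.7
t: 41.18
ee_pos: [526.2, 59.7, 156.0]
orientation: [1.296, 1.151, -1.295]
ft_force: [0.4, 0.1, -0.6]
width: 29.9
t 41.17 pos [526.2  59.7 156. ] F [ 0.4  0.1 -0.6] w 29.9 q6 1.78
turn deg (tool) [-0.1  0.  -0. ]
shift AFTER turn (tool, cm) [ 1.4   0.09 -0.03]
shift now (tool, cm) [ 1.4   0.09 -0.04] dist cm 1.4
```

```bash
python3 -m crank '[[[0.5,0,0],[0,0,0],2],[[0.5,0,0],[0,0,0],2],[[0.2,0,0],[0,0,0],2],[[0,0,0],[0,0,0],2],[[0,0,0],[0,0,0],2]]'
python3 - <<'E'
from h import *
plan(T(0,-137.5,12),-EY)
E
```

```text
t: 41.8
ee_pos: [525.6, 60.3, 143.5]
orientation: [1.295, 1.152, -1.295]
ft_force: [0.5, 0.8, -0.2]
width: 29.8
t 41.8 pos [525.6  60.3 143.5] F [ 0.5  0.8 -0.2] w 29.8 q6 1.78
turn deg (tool) [-0. -0. -0.]
shift AFTER turn (tool, cm) [0.15 0.15 0.02]
shift now (tool, cm) [0.15 0.15 0.02] dist cm 0.2
```

```bash
python3 -m crank '[[[0.1,0,0],[0,0,0],2],[[0,0,0],[0,0,0],3.8],[[0,0,0],[0,0,0],4.2],[[0,0,0],[0,0,0],4.2],[[-3,0,0],[0,0,0],4.2]]'
python3 -m crank '[[[-3,0,0],[0,0,0],4.2],[[-3,0,0],[0,0,0],2],[[0,4,4.5],[0,0,0],0],[[0,4,4.5],[0,0,0],0],[[0,3,3],[0,0,0],0]]'
python3 -m crank '[[[0,0,0],[0,0,0],0],[[0,0,0],[0,0,0],0]]'
python3 - <<'E'
from h import *
dt=grab("top","t20",(190,80,550,300),2.2)
ds=grab("side","s20",(220,100,480,340),3)
plan(T(118,-188,5),-EY)
E
```

```text
t: 42.42
ee_pos: [524.0, 60.1, 171.0]
orientation: [1.292, 1.154, -1.299]
ft_force: [0.2, -0.1, -0.4]
width: 41.9
t: 43.05
ee_pos: [622.0, -73.8, 232.6]
orientation: [1.296, 1.15, -1.295]
ft_force: [-0.4, 0.6, 0.2]
width: 5.7
t: 43.3
ee_pos: [620.0, -71.3, 232.0]
orientation: [1.295, 1.153, -1.296]
ft_force: [0.9, 0.1, -0.9]
width: 0.5
t 43.4 pos [620.  -70.7 232.3] F [0.5 0.4 0.3] w 0.5 q6 1.55
turn deg (tool) [ 0. -0.  0.]
shift AFTER turn (tool, cm) [ 9.73  1.06 -6.85]
shift now (tool, cm) [ 9.73  1.07 -6.84] dist cm 11.9
```

View pics/t20.png

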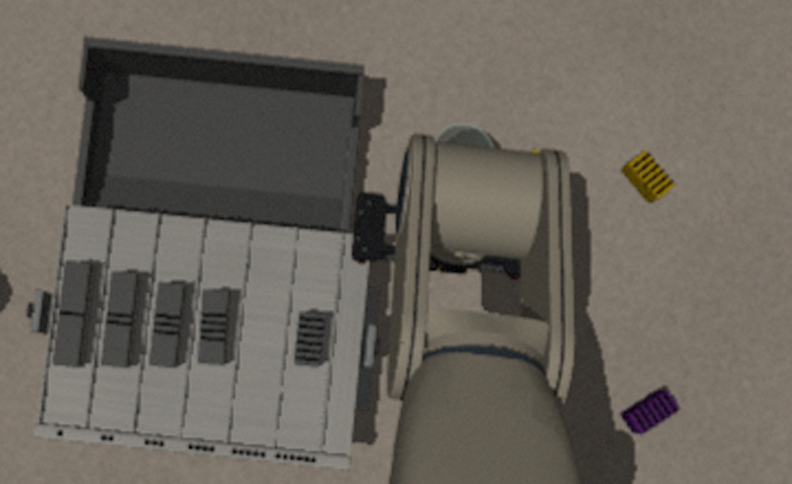

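View pics/s20.png

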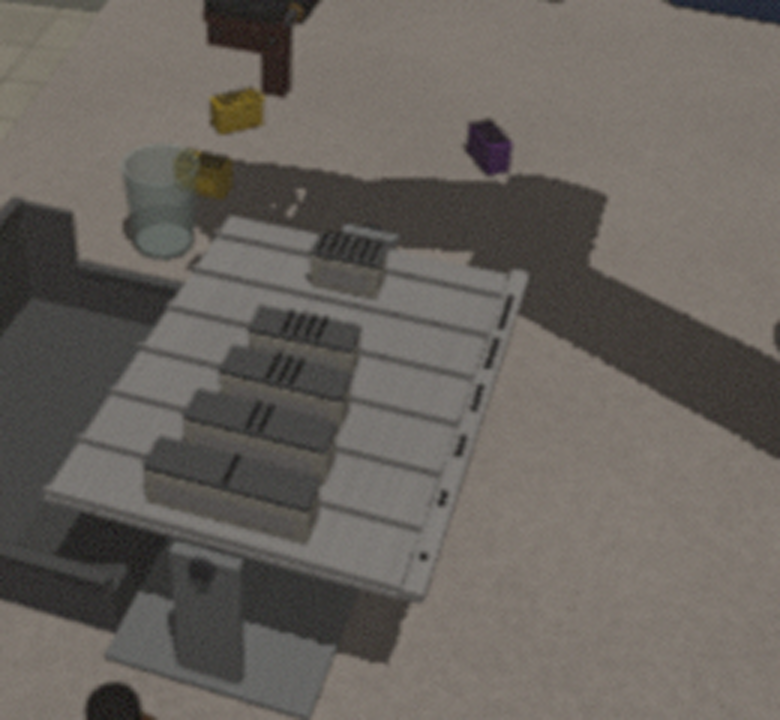

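```bash
python3 -m crank '[[[0,-0.5,-3.5],[0,0,0],0],[[0,-0.5,-3.4],[0,0,0],0],[[4,0,0],[0,0,0],0],[[4,0,0],[0,0,0],0],[[0,0,0],[0,0,0],0]]'
python3 -m crank '[[[0,0,0],[0,0,0],0],[[0,0,0],[0,0,0],0]]'
python3 - <<'E'
from h import *
plan(T(98,-188,0),-EY)
E
```

```text
t: 44.02
ee_pos: [616.1, -0.9, 149.9]
orientation: [1.291, 1.157, -1.299]
ft_force: [0.2, -0.1, 0.0]
width: 0.5
t: 44.28
ee_pos: [620.1, -2.0, 154.4]
orientation: [1.296, 1.149, -1.292]
ft_force: [-0.5, 0.1, -0.3]
width: 0.4
t 44.27 pos [620.1  -2.  154.4] F [-0.5  0.1 -0.3] w 0.4 q6 1.67
turn deg (tool) [-0.  -0.  -0.2]
shift AFTER turn (tool, cm) [ 2.44 -0.15 -0.01]
shift now (tool, cm) [ 2.44 -0.16 -0.01] dist cm 2.4
```

```bash
python3 -m crank '[[[1,0,0],[0,0,0],0],[[1,0,0],[0,0,0],0],[[0.6,0,0],[0,0,0],0],[[0.6,0,0],[0,0,0],0],[[0.6,0,0],[0,0,0],0]]'
python3 -m crank '[[[0.6,0,0],[0,0,0],0],[[0.6,0,0],[0,0,0],0],[[0.6,0,0],[0,0,0],0],[[0,0,0],[0,0,0],0]]'
python3 - <<'E'
from h import *
plan(T(98,-188,0),-EY)
ds=grab("side","s21",(150,100,410,340),3)
E
```

```text
t: 44.9
ee_pos: [618.7, -2.1, 115.0]
orientation: [1.295, 1.152, -1.295]
ft_force: [-3.1, 0.4, 12.9]
width: 0.2
t: 45.4
ee_pos: [619.8, -2.2, 96.8]
orientation: [1.296, 1.15, -1.294]
ft_force: [-0.4, -0.7, 4.6]
width: 0.5
t 45.4 pos [619.8  -2.2  96.8] F [-0.4 -0.7  4.6] w 0.5 q6 1.67
turn deg (tool) [-0.  -0.  -0.1]
shift AFTER turn (tool, cm) [-3.32 -0.12 -0.04]
shift now (tool, cm) [-3.33 -0.12 -0.05] dist cm 3.3
```

View pics/s21.png

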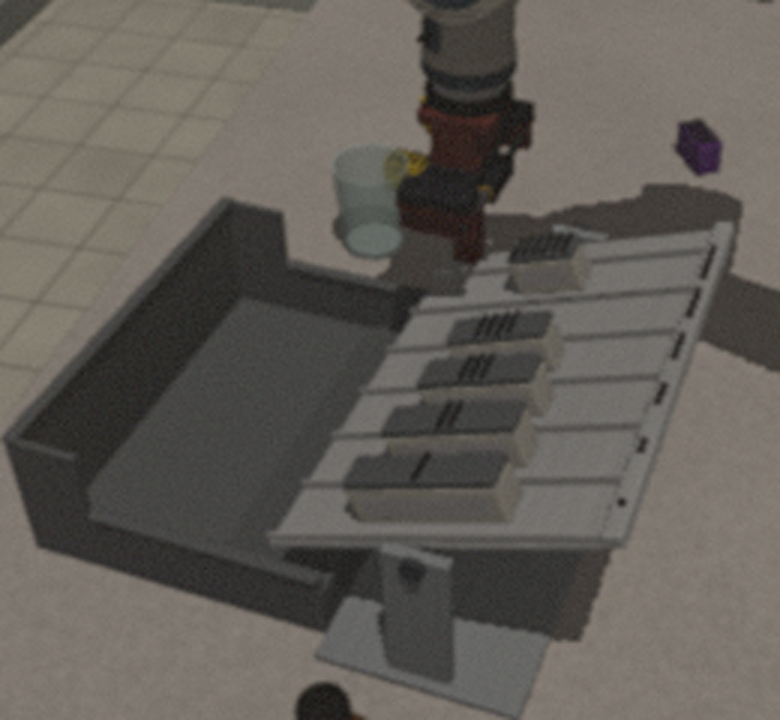

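```bash
python3 -m crank '[[[0.5,0,0],[0,0,0],0],[[0.5,0,0],[0,0,0],0],[[0.3,0,0],[0,0,0],0],[[0,0,0],[0,0,0],0],[[0,0,0],[0,0,0],0]]'
python3 -m crank '[[[0.3,0,0],[0,0,0],0],[[0.3,0,0],[0,0,0],0],[[0,0,0],[0,0,0],0],[[0,0,0],[0,0,0],0],[[0,0,0],[0,0,0],0]]'
python3 - <<'E'
from h import *
plan(T(98,-188,0),-EY)
ds=grab("side","s22",(150,100,410,340),3)
E
```

```text
t: 46.08
ee_pos: [619.9, -2.2, 83.7]
orientation: [1.296, 1.15, -1.294]
ft_force: [1.1, -0.1, 1.4]
width: 0.2
t: 46.7
ee_pos: [620.1, -2.2, 78.0]
orientation: [1.296, 1.15, -1.293]
ft_force: [1.4, -0.5, 6.2]
width: 0.5
t 46.7 pos [620.1  -2.2  78. ] F [ 1.4 -0.5  6.2] w 0.5 q6 1.67
turn deg (tool) [-0.  -0.  -0.1]
shift AFTER turn (tool, cm) [-5.2  -0.16 -0.04]
shift now (tool, cm) [-5.2  -0.15 -0.04] dist cm 5.2
```

View pics/s22.png

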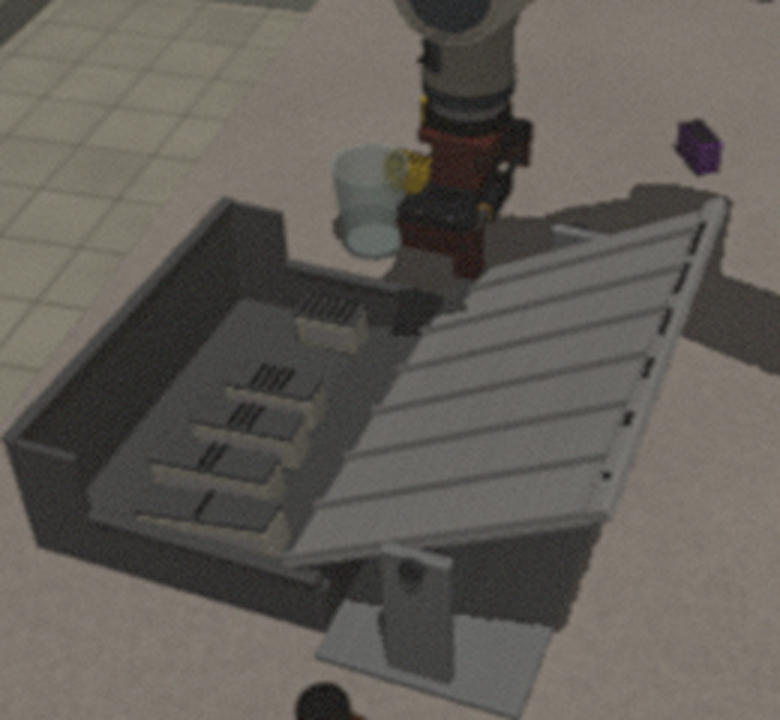

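```bash
python3 -m crank '[[[-6,0,0],[0,0,0],0],[[-6,0,0],[0,0,0],0],[[-6,0,0],[0,0,0],0],[[-2,-6,0],[0,0,0],0],[[0,-6,0],[0,0,0],0]]'
python3 -m crank '[[[0,-6,0],[0,0,0],0],[[0,0,0],[0,0,0],0],[[0,0,0],[0,0,0],0]]'
python3 - <<'E'
from h import *
plan(T(-95,-188,80),-EY)
dt=grab("top","t23",(190,80,550,300),2.2)
E
```

```text
t: 47.38
ee_pos: [499.9, 11.9, 278.3]
orientation: [1.296, 1.15, -1.293]
ft_force: [-0.5, -0.0, -0.0]
width: 0.4
t: 47.75
ee_pos: [441.6, 18.8, 277.4]
orientation: [1.295, 1.151, -1.294]
ft_force: [0.5, -0.3, -0.4]
width: 0.5
t 47.75 pos [441.6  18.8 277.4] F [ 0.5 -0.3 -0.4] w 0.5 q6 1.7
turn deg (tool) [-0.  -0.  -0.1]
shift AFTER turn (tool, cm) [ 6.74 -1.49 -0.03]
shift now (tool, cm) [ 6.73 -1.49 -0.02] dist cm 6.9
```

View pics/t23.png

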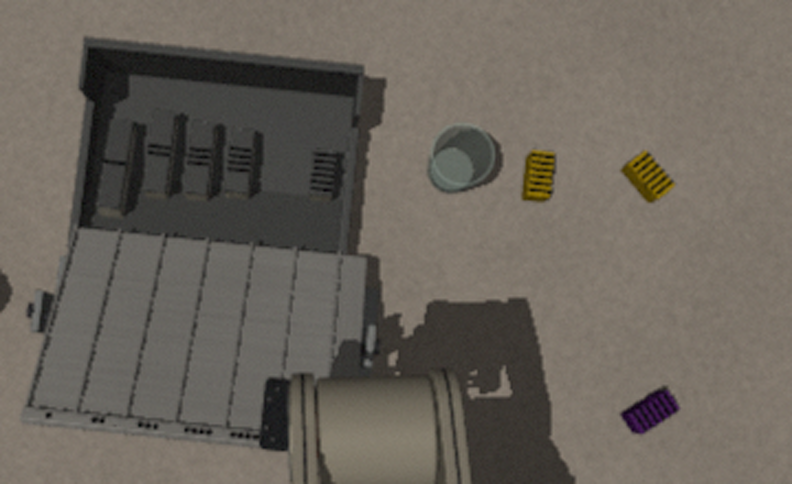

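```bash
python3 -m crank '[[[0,-1.5,0],[0,0,0],0],[[4,0,0],[0,0,0],0],[[3.5,0,0],[0,0,0],0],[[1,0,0],[0,0,0],0],[[1,0,0],[0,0,0],0]]'
python3 -m crank '[[[1,0,0],[0,0,0],0],[[1,0,0],[0,0,0],0],[[1,0,0],[0,0,0],0],[[0.8,0,0],[0,0,0],0],[[0,0,0],[0,0,0],0]]'
python3 - <<'E'
from h import *
plan(T(-95,-188,0),-EY)
E
```

```text
t: 48.42
ee_pos: [427.1, 20.6, 182.8]
orientation: [1.296, 1.151, -1.294]
ft_force: [-0.3, -0.3, 7.8]
width: 0.5
t: 49.05
ee_pos: [426.3, 20.7, 144.6]
orientation: [1.295, 1.152, -1.295]
ft_force: [-0.4, -0.6, 0.5]
width: 0.2
t 49.05 pos [426.3  20.7 144.6] F [-0.4 -0.6  0.5] w 0.2 q6 1.71
turn deg (tool) [-0. -0.  0.]
shift AFTER turn (tool, cm) [ 1.46  0.06 -0.02]
shift now (tool, cm) [ 1.46  0.06 -0.02] dist cm 1.5
```

```bash
python3 -m crank '[[[0.5,0,0],[0,0,0],0],[[0.4,0,0],[0,0,0],0],[[0.3,0,0],[0,0,0],0],[[0.2,0,0],[0,0,0],0],[[0,0,0],[0,0,0],0]]'
python3 -m crank '[[[0,0,0],[0,0,0],0]]'
```

```text
t: 49.68
ee_pos: [426.0, 20.7, 130.6]
orientation: [1.295, 1.152, -1.295]
ft_force: [-1.8, 0.4, 1.9]
width: 0.4
t: 49.8
ee_pos: [426.1, 20.7, 130.6]
orientation: [1.295, 1.152, -1.295]
ft_force: [-2.5, 0.2, 5.0]
width: 0.5
```

```bash
python3 -m crank '[[[0.05,0,0],[0,0,0],0],[[0,0,0],[0,0,0],0]]'
python3 -m crank '[[[-5,0,0],[0,0,0],0],[[-6,0,0],[0,0,0],0],[[-3,-3,6],[0,0,0],0],[[0,-3,6],[0,0,0],0],[[0,-3,6],[0,0,0],0]]'
python3 -m crank '[[[0,0,6],[0,0,0],0],[[0,0,0],[0,0,0],0],[[0,0,0],[0,0,0],0]]'
python3 - <<'E'
from h import *
dt=grab("top","t25",(190,80,550,300),2.2)
grab("side","s25",(150,100,410,400),2.6)
E
```

```text
t: 50.05
ee_pos: [426.1, 20.6, 130.1]
orientation: [1.295, 1.152, -1.295]
ft_force: [-2.3, 0.4, 6.4]
width: 0.2
t: 50.68
ee_pos: [325.5, -132.9, 266.0]
orientation: [1.294, 1.15, -1.292]
ft_force: [0.2, 0.4, 0.3]
width: 0.5
t: 51.05
ee_pos: [318.9, -191.2, 265.1]
orientation: [1.296, 1.151, -1.296]
ft_force: [-1.3, 1.4, -0.2]
width: 0.7
```

View pics/t25.png

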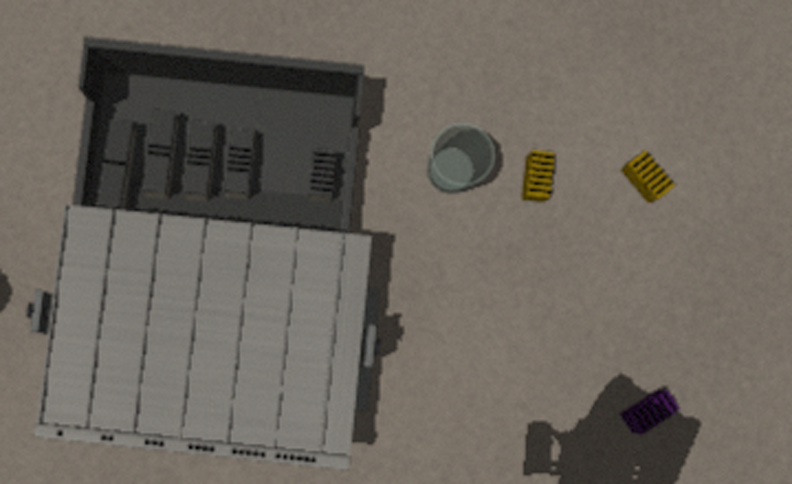

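View pics/s25.png

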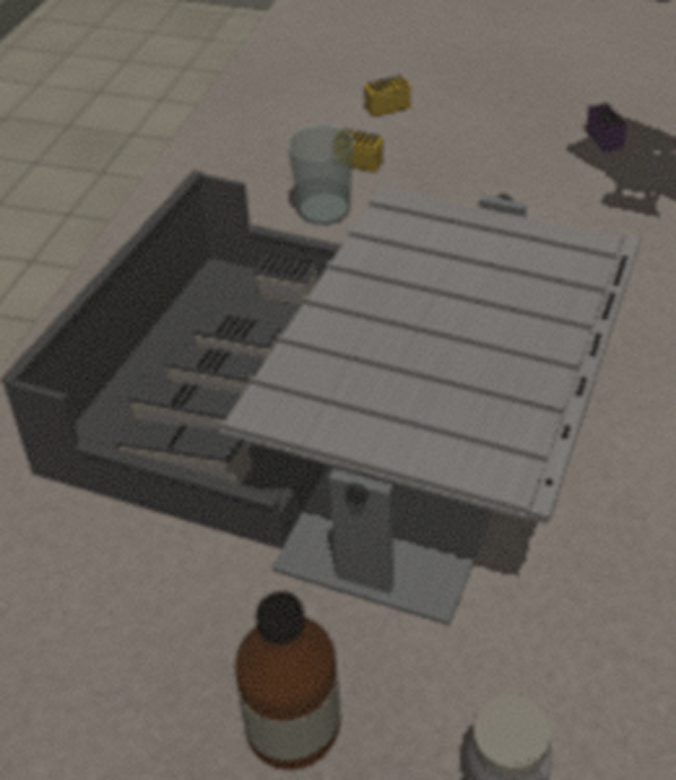

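```bash
python3 - <<'E'
from h import *
a=cv2.imread("pics/top0.png")[:,:,::-1].astype(int)
d=get_image("top");b=d["pixels"].astype(int)
for n,(u,v) in dict(bottle=(163,215),jar=(160,275),beaker=(400,151)).items():
    s=np.s_[v-25:v+25,u-25:u+25];print(n,np.abs(a[s]-b[s]).mean().round(2))
t20=cv2.imread("pics/t5.png");grab("top","t26",(190,80,370,300),3);t=cv2.imread("pics/t26.png")
print("tray far edge diff",np.abs(t20[270:340,80:520].astype(int)-t[270:340,80:520]).mean(),"sill",np.abs(t20[570:650,40:490].astype(int)-t[570:650,40:490]).mean())
close_job();print(get_obs()["t"])
E
```

```text
bottle 3.42
jar 3.25
beaker 3.19
tray far edge diff 2.069978354978355 sill 1.558824074074074
the job is handed in; nothing more can be done
the job is handed in; nothing more can be done
```

I pushed the tray level and loaded cartridges 1, 2, 3, 4 and 6 into their matching lanes in rising order. Cartridge 5 is absent, so lane 5 stayed empty. I then tipped the far edge until all five had slid into the tub, pushed the tray back level and handed the job in at about 51 s of the 210 s allowed.

- **Tray:** at the last push the fingertip pressed on the ledge at 130.1 mm, against 130 mm for level. The top view matches the picture taken after the first levelling. In the two-view check after that first levelling, the pips came out about 4 mm lower than expected, while the far corner agreed to within 1 mm. I took the fingertip height as the better measure.
- **Cartridges:** the last pictures show all five lying in the tub and the lanes empty.
- **Bystanders:** the image patches around the bottle, beaker and jar show only noise-level differences from the start. The purple and yellow look-alikes were not touched.
- **Gripper:** it was clear of everything when I handed in.
- **One slip:** cartridge 1 slipped and pitched a little in its grip on lifting. I tilted the tool to level it before release, pressing on the tray with up to 25 N, and the pictures showed it lying flat with the tray still level.

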